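# Run a batch of turned balls in the polishing tumbler

## Task

Load the tumbler: with the scoop, never with the fingers, move every wooden ball from the steel tray into the open bowl, and stand the empty scoop back on its rubber mat. When all the balls are in, set the lid squarely on the bowl; only then lift the sprung flap on the switch box, push the toggle beneath it all the way over to the far side while the flap is up, and let the flap drop shut again. Leave the other things on the bench where they are.

Things in the scene. Friction and masses are not known exactly. Their poses are not given: they have to be found in the camera images.
- tumbler: Bench-top vibratory tumbler, fixed: green motor base, on springs above it an open grey bowl, mouth 144 mm inside, 154 outside, rim 174 mm above the bench, floor 84 below the rim. Origin on the bench on the bowl's axis. Joined to it a grey switch box spanning x -94..10, y -255..-145 mm in this frame, 62 mm high, front to -x, with a toggle under a hinged aluminium flap on top.
- flap (a joint): Flap angle, rad: 0 shut, 1.75 fully back. A light spring always shuts it (under 2 N at the lip): it must be kept up while the toggle is moved. One way: a closed gripper leaning 45 degrees (fingers down and to the tumbler's +x) lifts the lip from below along its arc, goes in under the flap, which rides on the fingers' upper side, pushes the toggle with the tips, and draws back out.
- flap_lip (a point): Front end of the flap's lip: a black tab 44 mm wide, 4 thick, standing 8 mm out to -x from the flap's front, 74 mm up when shut, free space below it to the bench. Turns with the flap. The flap is a hood 64 mm long, 60 wide, 36 high at the front, cheeks 16 deep; its hinge axis is along y through (-40, -200, 74) mm in the tumbler's frame, 68 mm behind this point; it swings up and back to +x.
- toggle (a joint): Toggle lever angle, rad: 0 off, leaning 0.35 to the front (-x); 0.7 fully on, leaning 0.35 to the far side (+x). It stays where it is left; about 1.5 N moves it. A 7 mm rod with an 11 mm ball at its end, 28 mm from its pivot, which lies at (-75, -200, 64) mm in the tumbler's frame, axis along y.
- tray: Fixed dark steel tray, flat floor 6 mm above the bench, inside 156 mm wide (y), 200 mm long (x), walls 50 mm above the floor all round, 3 mm thick. Origin on the bench under its centre. At the start the balls lie in its -x half; the +x half is free, so that the scoop can be lowered there and run along the floor to the -x end wall, which backs the balls as they go in.
- scoop: Aluminium scoop, 150 g, holds about four balls. Origin under the middle of its flat floor; +x to the open nose (42 mm ahead), back wall 42 behind, 40 high; 80 wide, floor 2 thick, walls 2.5, sides 35 high (7 over the last 32 to the nose). Bail handle: a wooden bar from side to side (y), 15 thick (x), 18 high, its middle 6 behind the origin and 80 up; pinch it across its thickness from above.
- mat: The scoop's black rubber mat, fixed, 120 (x) x 110 (y) x 4 mm; origin at the centre of its underside.
- lid: Round black lid, loose, 158 mm across, 160 g; origin at the centre of its underside. A round boss 130 mm across and 8 mm deep beneath it drops into the bowl's mouth; seated, the origin is 8 mm below the rim. A round knob on top, 30 mm across, spans 26 to 44 mm above the origin.
- ball1: Turned wooden ball 28 mm across, 10 g, smooth light wood (slides and rolls easily); origin at its centre. Starts in the tray; absent in some starts.
- ball2: Turned wooden ball 28 mm across, 10 g, smooth light wood (slides and rolls easily); origin at its centre. Starts in the tray; absent in some starts.
- ball3: Turned wooden ball 28 mm across, 10 g, smooth light wood (slides and rolls easily); origin at its centre. Starts in the tray; absent in some starts.
- ball4: Turned wooden ball 28 mm across, 10 g, smooth light wood (slides and rolls easily); origin at its centre. Starts in the tray; absent in some starts.
- ball5: Turned wooden ball 28 mm across, 10 g, smooth light wood (slides and rolls easily); origin at its centre. Starts in the tray; absent in some starts.
- ball6: Turned wooden ball 28 mm across, 10 g, smooth light wood (slides and rolls easily); origin at its centre. Starts in the tray; absent in some starts.
- ball7: Turned wooden ball 28 mm across, 10 g, smooth light wood (slides and rolls easily); origin at its centre. Starts in the tray; absent in some starts.
- ball8: Turned wooden ball 28 mm across, 10 g, smooth light wood (slides and rolls easily); origin at its centre. Starts in the tray; absent in some starts.
- ball9: Turned wooden ball 28 mm across, 10 g, smooth light wood (slides and rolls easily); origin at its centre. Starts in the tray; absent in some starts.
- ball10: Turned wooden ball 28 mm across, 10 g, smooth light wood (slides and rolls easily); origin at its centre. Starts in the tray; absent in some starts.
- wax_tin: Small steel tin 44 mm across, 35 mm high; a bystander, to be left alone. Origin at its underside.
- sanding_block: Cork sanding block 92 x 52 x 33 mm; a bystander. Origin at its underside.
- glue: White bottle 52 mm across, 150 mm high; a bystander. Origin at its underside.
- turned_bowl: Small turned wooden bowl 110 mm across, 50 mm high; a bystander. Origin at its underside.
- finial: Turned dark wooden finial 48 mm across, 90 mm high; a bystander. Origin at its underside.
- chuck_key: Steel T-handled chuck key 110 x 90 mm, lying; a bystander. Origin at the T's crossing.

How it is judged:
By the outcome, as a careful person would: the job done as asked, in the order asked, and still so for the second after the job is handed in, with the robot touching nothing.
Of ball1, ball2, ball3, ball4, ball5, ball6, ball7, ball8, ball9, ball10 only 6 to 10 are there at a start; the rules pass over those that are not, and their reading is None.
At some moment in a run one of scoop, lid may be knocked a few centimetres aside while the robot is not near it.
It also fails if it takes over 210 s, if anything falls off the work surface, if the arm or the gripper's body presses on something with over 40 N, if the wrist force passes 120 N, or if a joint passes its speed limit or range.

## Robot

A 6-joint arm with a two-finger parallel gripper is mounted at the origin on the work surface. World frame = base frame: x ahead of the robot, y to its left, z up, the work surface at z = 0. Lengths are in mm, angles in rad, forces in N, time in s.
With the tool pointing down it reaches from about 350 to 775 mm from the base axis. Payload 7.3 kg.
Tool frame: the origin (TCP) lies on the centre line of the jaws, within the pads' length; the fingertips stand finger_overhang ahead of it and the grasp point (between the pads) lies 8 mm behind it (finger_overhang is the distance from the TCP to the fingertips, in mm); z points along the fingers, y is the line along which they close (so a half turn about z gives the same grasp; the last joint's range is limited). The gripper opens to 92 mm and grips with 3 to 60 N. Pads are 19 mm wide; open, the fingers measure 130 mm over their backs; the gripper's body (75 mm by 190 mm) begins 47 mm behind the grasp point.
Start: joints at [-1.415, 0.342, 1.524, -0, 1.275, -0.146], TCP at [156.073, -501.283, 237.741] pointing down, gripper open.
Joint ranges: [-2.53, 2.53], [-0.77, 2.02], [0.04, 2.7], [-1, 4.14], [0.28, 2.66], [-3.11, 3.11]. Speed limits (rad/s): [2.57, 2.57, 3.14, 3.14, 3.14, 3.14].

## Interface

Orientations are given as [roll, pitch, yaw] about the fixed x, y, z axes, in that order (R = Rz(yaw) Ry(pitch) Rx(roll)).
In Python, from plant import get_obs, capture, close_job, finger_overhang gives the robot as it stands.
- The arm moves only by the shell command python3 -m inch 'ROWS'. ROWS is JSON, one flat list of numbers, 7 for each row, row after row: the turn, a rotation vector about the tool's x, y, z scaled (see below), then the shift along the tool's x, y, z scaled (see below), then the closure, from -1 (fully open) to 1 (shut). In form: [ax, ay, az, tx, ty, tz, gripper, ax, ay, az, tx, ty, tz, gripper, ...]. A call has 1 to 10 rows; each row shifts and turns the commanded pose from where the row before left it, along the tool's axes as they then stand; what a row does not reach is not made up. The controller multiplies each number of a shift by 0.8 m and each number of a turn by 1.5 rad. A row lasts 1/12 s, in which the tool goes at most 41.7 mm and 7.16 degrees, less where a joint would pass 70% of its speed; a pose out of reach is approached as far as the arm can. A call with a number of a shift or a turn outside -1 to 1 is refused whole. A call with a gripper value outside its range is refused whole. The fingers move at their own pace and stop on an object; the grip force is fixed at half the most. Time passes only in rows, so rows that do not move let the fingers close. It gives the time, the measured TCP pose, the force, the opening and the grip force at its end, in the units of the state.
- get_obs(): the state, without advancing time (a new reading comes with each control period).
- capture(name): name is "scene" or "side" or "wrist"; returns a dict with "image" (384x512x3 uint8, red, green, blue), "mtx" (3x3 intrinsics, pixels), "distortion" ([k1, k2, p1, p2, k3] as OpenCV has them; the pictures are not rectified), "pose" (4x4, takes a point from camera to world coordinates). Camera axes: x right, y up, looking along -z (the intrinsics and any distortion apply to the point x, -y, -z); pixel columns grow to the right and rows downward; lengths in mm; the calibration is good to about 2 mm. A picture is of the moment at which its call begins. There is no depth.
- close_job(): hands the job in; it is judged then, once.
The state is a dict: "time": time; "joint_positions": joint angles; "dq": joint speeds; "tau": joint torques, N m; "tool_pos": TCP position; "tcp_rot": TCP orientation; "contact_force": force on the tool from outside, world axes, zero at the start; "moment": the same for the moment, N m; "grip_width": finger opening in mm; "finger_force": force on a finger pad.
Only numpy, scipy, OpenCV 4.12 (cv2) and the standard library are available. Lean on these libraries where they do the work, as an engineer would, in place of code of your own. Each camera call takes 0.05 s, during which the arm holds its last target. There are 200 camera calls.

## Working session

There is one attempt and no reset: what is moved stays moved. The work goes in short steps, Python scripts to look and compute and a shell command to move; the robot and the scene stay as the last step left them, time stands still between calls to the robot, and variables do not carry over. Pictures are saved under pics/ and viewed, at most 14 in all, crops included, and the job is handed in when it is done.

```bash
ls; mkdir -p pics; python3 - <<'E'
from plant import *
import cv2,plant
print(get_obs(), finger_overhang)
for n in ["scene","side"]:
    c=capture(n); cv2.imwrite(f"pics/{n}0.png",cv2.cvtColor(c["image"],cv2.COLOR_RGB2BGR)); print(c["pose"].round(3).tolist(),c["mtx"].tolist(),c["distortion"])
E
```

```text
pics
{'time': 0.0, 'joint_positions': array([-1.41500138e+00,  3.42680071e-01,  1.52499033e+00, -1.96882912e-05,
        1.27538442e+00, -1.45985446e-01]), 'dq': array([ 6.76343573e-04, -7.90952921e-04,  1.05376378e-05, -1.40203719e-04,
       -2.20300596e-03,  5.95776560e-04]), 'tau': array([ 2.56048981e-03, -4.31234980e+01, -2.44224536e+01,  7.19659659e-02,
        5.58728515e-02, -1.49826355e-04]), 'tool_pos': array([ 156.00487431, -500.89240097,  237.07639536]), 'tcp_rot': array([-3.14014330e+00, -1.94070728e-04,  3.01786000e-01]), 'contact_force': array([-0.10211662, -0.64807882, -0.4384285 ]), 'moment': array([ 0.00696277,  0.05106411, -0.01633716]), 'finger_force': 0.0, 'grip_width': 91.79720161861248} 11.0
[[-0.818, -0.476, 0.323, 914.535], [0.576, -0.675, 0.462, 453.593], [-0.002, 0.564, 0.826, 989.132], [0.0, 0.0, 0.0, 1.0]] [[400.48510913467976, 0.0, 255.3055492625973], [0.0, 400.48510913467976, 187.73909327832388], [0.0, 0.0, 1.0]] [-0.011598  0.        0.        0.        0.      ]
[[-0.933, 0.179, -0.312, 186.111], [-0.36, -0.464, 0.81, 904.256], [0.0, 0.868, 0.497, 651.606], [0.0, 0.0, 0.0, 1.0]] [[419.02759639872295, 0.0, 258.09847057465953], [0.0, 419.02759639872295, 191.01172029200526], [0.0, 0.0, 1.0]] [-0.11663814  0.          0.          0.          0.        ]
```

View pics/scene0.png

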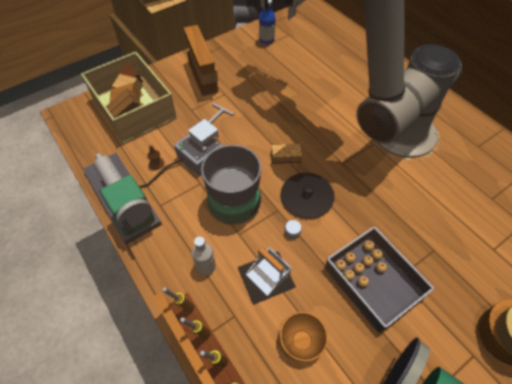

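View pics/side0.png

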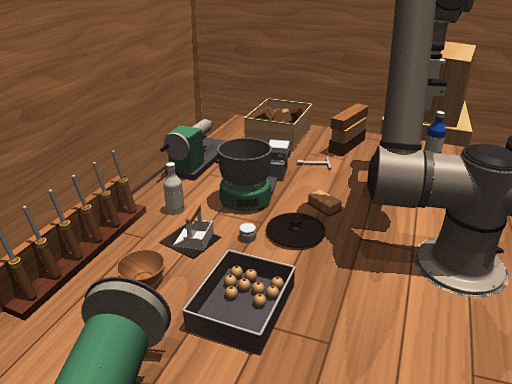

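The scene view shows the tumbler bowl at (231,175), the switch box at (200,143), the lid at (307,195), the tray at (379,278) with about 9 balls at its upper-left end, and the scoop on its mat at (267,273). The side view agrees.

```bash
cat > h.py <<'E'
import numpy as np, cv2
from plant import *
from scipy.spatial.transform import Rotation as R
F=np.diag([1.,-1,-1])
def proj(c,P):
    T=np.linalg.inv(c["pose"]); p=(np.atleast_2d(P)@T[:3,:3].T+T[:3,3])@F
    return cv2.projectPoints(p.astype(float).reshape(-1,1,3),np.zeros(3),np.zeros(3),np.array(c["mtx"]),np.array(c["distortion"]))[0][:,0]
def unproj(c,uv,z):
    n=cv2.undistortPoints(np.array(uv,float).reshape(-1,1,2),np.array(c["mtx"]),np.array(c["distortion"]))[:,0]
    d=np.c_[n,np.ones(len(n))]@F@c["pose"][:3,:3].T; o=c["pose"][:3,3]
    return o+d*((z-o[2])/d[:,2])[:,None]
def W(x,y,yaw,P):
    P=np.atleast_2d(np.array(P,float)); return P@R.from_euler('z',yaw).as_matrix().T+[x,y,0]
def circ(r,z,n=60):
    t=np.linspace(0,2*np.pi,n); return np.c_[r*np.cos(t),r*np.sin(t),t*0+z]
def rect(x0,x1,y0,y1,z): return np.array([[x0,y0,z],[x1,y0,z],[x1,y1,z],[x0,y1,z],[x0,y0,z]])
def draw(im,c,P,s,o,col):
    p=(proj(c,P)-o)*s; cv2.polylines(im,[p.astype(int)],False,col,1,cv2.LINE_AA)
def crop(c,x0,y0,x1,y1,s):
    return cv2.resize(cv2.cvtColor(c["image"],cv2.COLOR_RGB2BGR)[y0:y1,x0:x1],None,fx=s,fy=s,interpolation=cv2.INTER_CUBIC)
E
python3 - <<'E'
from h import *
c=capture("scene"); s=capture("side")
import pickle; pickle.dump((c,s),open("cams.pkl","wb"))
f=lambda c,l,z:print(unproj(c,l,z)[:,:2].round().tolist())
f(c,[(231,166)],174); f(s,[(246,149)],174)          # bowl rim centre
f(c,[(307,195)],8); f(s,[(296,230)],8)
f(c,[(373,229),(327,265),(384,328),(431,287)],56); f(s,[(229,251),(295,263),(262,340),(186,320)],56)
f(c,[(239,278),(262,300),(295,282)],4)
f(s,[(190,256),(160,238)],4)
f(c,[(369,245),(340,264),(350,256),(359,251),(350,267),(362,281),(367,261),(380,267),(378,254),(362,269)],20)
f(c,[(268,258)],85)
im=crop(c,170,120,440,330,2.85); cv2.imwrite("pics/z1.png",im)
E
```

```text
[[607.0, -93.0]]
[[602.0, -82.0]]
[[421.0, 13.0]]
[[421.0, 14.0]]
[[371.0, 218.0], [537.0, 226.0], [532.0, 418.0], [369.0, 414.0]]
[[523.0, 216.0], [369.0, 203.0], [361.0, 429.0], [511.0, 437.0]]
[[726.0, 109.0], [711.0, 190.0], [614.0, 201.0]]
[[633.0, 209.0], [743.0, 172.0]]
[[394.0, 238.0], [493.0, 234.0], [457.0, 232.0], [428.0, 236.0], [478.0, 255.0], [479.0, 301.0], [430.0, 268.0], [415.0, 300.0], [393.0, 271.0], [456.0, 277.0]]
[[655.0, 136.0]]
```

View pics/z1.png

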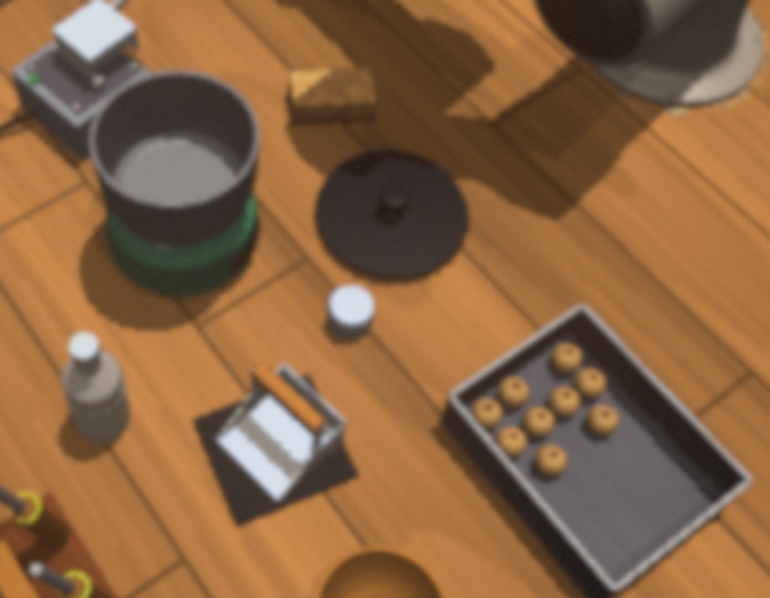

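The crop shows 9 balls, the lid knob at (395,200), the tray corners, the mat and scoop, and the flap hood at (95,30) on the box. Next I'll fit poses to these features.

```bash
python3 - <<'E'
from h import *
import pickle
from scipy.optimize import least_squares
c,s=pickle.load(open("cams.pkl","rb"))
z=lambda l:np.array(l,float)/2.85+[170,120]
# tray: outer rim corners (len 206 x, 162 y), z56 ; order in tray frame with yaw~pi/2
m=[(-103,81,56),(-103,-81,56)] 
def fit(model,px,g,cam=c):
    r=least_squares(lambda p:(proj(cam,W(*p,model))-px).ravel(),g,x_scale=[10,10,.1])
    return r.x, np.abs(r.fun).max()
# +x->+y, +y->-x
px=z([(582,305),(449,398),(615,590),(750,478)])
tr,e=fit([(-103,81,56),(-103,-81,56),(103,-81,56),(103,81,56)],px,[450,320,1.57]);print("tray",tr,e)
print("tray side",fit([(-103,81,56),(-103,-81,56),(103,-81,56),(103,81,56)],np.array([(295,263),(229,251),(186,320),(262,340)],float),[450,320,1.57],s))
print("boxpts",unproj(c,z([(15,70),(75,115),(150,70)]),62).round())
print("flap",unproj(c,z([(95,30)]),90).round())
print("mat",unproj(c,z([(194,420),(243,523),(356,472)]),4).round())
print("handle",unproj(c,z([(257,370),(320,428)]),84).round())
print("scoopnose/back",unproj(c,z([(216,440),(278,502)]),9).round(),unproj(c,z([(284,365),(343,425)]),44).round())
print("lid",unproj(c,z([(395,196)]),44).round(),unproj(c,z([(392,215)]),14).round(), unproj(s,[(296,221)],44).round())
b=z([(567,357),(514,390),(488,410),(591,380),(565,400),(539,421),(512,441),(602,420),(551,460)])
bw=unproj(c,b,20); print("balls world",bw[:,:2].round().tolist())
d=(bw[:,:2]-tr[:2]); cy,sy=np.cos(tr[2]),np.sin(tr[2]); print("tray frame",np.c_[d@[cy,sy],d@[-sy,cy]].round().tolist())
E
```

```text
tray [446.25701987 316.72322132   1.56597961] 0.7934002554952713
tray side (array([441.22904611, 323.99903577,   1.60120634]), np.float64(4.986046718333682))
boxpts [[ 658. -334.   62.]
 [ 637. -245.   62.]
 [ 541. -251.   62.]]
flap [[ 570. -310.   90.]]
mat [[711.  83.   4.]
 [730. 188.   4.]
 [620. 208.   4.]]
handle [[657. 106.  84.]
 [645. 181.  84.]]
scoopnose/back [[707. 113.   9.]
 [695. 192.   9.]] [[623. 101.  44.]
 [615. 178.  44.]]
lid [[422.  16.  44.]] [[424.  18.  14.]] [[419.  25.  44.]]
balls world [[394.0, 239.0], [458.0, 235.0], [491.0, 236.0], [393.0, 268.0], [426.0, 269.0], [460.0, 270.0], [493.0, 270.0], [413.0, 303.0], [477.0, 304.0]]
tray frame [[-78.0, 52.0], [-82.0, -12.0], [-81.0, -45.0], [-49.0, 53.0], [-48.0, 20.0], [-46.0, -14.0], [-46.0, -47.0], [-14.0, 33.0], [-13.0, -31.0]]
```

```bash
cat >> h.py <<'E'
def rot(o=None):
    return R.from_euler('xyz',(o or get_obs())["tcp_rot"])
def Rt(ydir,lean=0.):
    """tool pointing down, y axis (scoop +x / nose) at world angle ydir; lean>0 = nose-down pitch about the bar"""
    B=np.column_stack([[-np.sin(ydir),np.cos(ydir),0],[np.cos(ydir),np.sin(ydir),0],[0,0,-1.]])
    ax=B[:,0]  # scoop y axis (z up frame): y = z x x
    return R.from_rotvec(ax*lean)*R.from_matrix(B)
def plan(pt,Rg=None,nmin=1,vmax=40.,p0=None,R0=None,g=None):
    o=get_obs(); R0=R0 or rot(o); p0=np.array(o["tool_pos"] if p0 is None else p0); Rg=Rg or R0
    w=(R0.inv()*Rg).as_rotvec(); dp=np.array(pt)-p0
    n=max(nmin,int(np.ceil(max(np.linalg.norm(w)/.12,np.linalg.norm(dp)/vmax))))
    while 1:
        M=sum((R0*R.from_rotvec(w*(i+.5)/n)).as_matrix() for i in range(n)); v=np.linalg.solve(M,dp)
        if np.linalg.norm(v)<=vmax: break
        n+=1
    mid=p0+sum((R0*R.from_rotvec(w*(i+.5)/n)).as_matrix()@v for i in range(n//2))
    print("n",n,"row",np.r_[w/n/1.5,v/n*0+v/800].round(4).tolist(),"mid",mid.round().tolist())
def log():
    import json; o=get_obs(); open("log.jl","a").write(json.dumps([list(map(float,o[k])) for k in("joint_positions","tool_pos","tcp_rot")])+"\n")
    print(round(o["time"],2),o["tool_pos"].round(1),o["tcp_rot"].round(3),"q",o["joint_positions"].round(2),"F",o["contact_force"].round(1),"grip",round(o["grip_width"],1),round(o["finger_force"],1))
E
python3 -m inch '[0,0,0,0,0,-0.0375,-1,0,0,0,0,0,-0.0375,-1]'
python3 -m inch '[0,0,0,0.0408,-0.0293,0,-1,0,0,0,0.0408,-0.0293,0,-1,0,0,0,0.0408,-0.0293,0,-1,0,0,0,0.0408,-0.0293,0,-1,0,0,0,0.0408,-0.0293,0,-1,0,0,0,0.0408,-0.0293,0,-1,0,0,0,0.0408,-0.0293,0,-1,0,0,0,0.0408,-0.0293,0,-1,0,0,0,0.0408,-0.0293,0,-1,0,0,0,0.0408,-0.0293,0,-1]'
python3 -c "from h import *;log()"
python3 -m inch '[0,0,0,0.0408,-0.0293,0,-1,0,0,0,0.0408,-0.0293,0,-1,0,0,0,0.0408,-0.0293,0,-1,0,0,0,0.0408,-0.0293,0,-1,0,0,0,0.0408,-0.0293,0,-1,0,0,0,0.0408,-0.0293,0,-1,0,0,0,0.0408,-0.0293,0,-1,0,0,0,0.0408,-0.0293,0,-1,0,0,0,0.0408,-0.0293,0,-1,0,0,0,0.0408,-0.0293,0,-1]'
python3 -c "from h import *;log()"
python3 - <<'E'
from h import *
plan([645,143,297],Rt(.14)); print(rot().as_matrix().round(2))
E
```

```text
time: 0.37
tool_pos: [155.9, -500.2, 296.7]
tcp_rot: [-3.137, -0.001, 0.302]
contact_force: [-0.5, -1.4, 0.5]
grip_width: 91.6
finger_force: 0.0
time: 1.2
tool_pos: [398.7, -178.6, 297.8]
tcp_rot: [3.141, -0.0, 0.302]
contact_force: [1.3, -0.9, -0.1]
grip_width: 91.9
finger_force: 0.0
1.2 [ 398.7 -178.6  297.8] [ 3.141 -0.     0.302] q [-0.6   0.13  1.63 -0.    1.37  0.67] F [ 1.3 -0.9 -0.1] grip 91.9 0.0
time: 2.03
tool_pos: [640.7, 142.3, 297.4]
tcp_rot: [3.142, 0.0, 0.302]
contact_force: [1.5, -0.4, 0.7]
grip_width: 91.8
finger_force: 0.0
2.03 [640.7 142.3 297.4] [3.142 0.    0.302] q [ 0.1   0.57  1.   -0.    1.57  1.37] F [ 1.5 -0.4  0.7] grip 91.8 0.0
n 12 row [-0.0, 0.0, -0.0783, 0.0003, 0.0004, 0.0] mid [643.0, 142.0, 297.0]
[[ 0.95  0.3  -0.  ]
 [ 0.3  -0.95 -0.  ]
 [-0.    0.   -1.  ]]
```

```bash
python3 -m inch '[0,0,-0.0783,0,0,0,-1,0,0,-0.0783,0,0,0,-1,0,0,-0.0783,0,0,0,-1,0,0,-0.0783,0,0,0,-1,0,0,-0.0783,0,0,0,-1,0,0,-0.0783,0,0,0,-1]' >/dev/null
python3 -m inch '[0,0,-0.0783,0,0,0,-1,0,0,-0.0783,0,0,0,-1,0,0,-0.0783,0,0,0,-1,0,0,-0.0783,0,0,0,-1,0,0,-0.0783,0,0,0,-1,0,0,-0.0783,0,0,0,-1,0,0,0,0,0,0,-1]'
python3 - <<'E'
from h import *
log()
c=capture("wrist"); import pickle; pickle.dump(c,open("w1.pkl","wb"))
print(c["pose"].round(2).tolist(),c["mtx"][0][0])
im=cv2.cvtColor(c["image"],cv2.COLOR_RGB2BGR)
x,y,a=659,146,.14
for P,col in[(rect(-60,60,-55,55,4),(0,0,255)),(rect(-42,42,-40,40,6),(0,255,0)),(rect(-13.5,1.5,-37,37,93),(255,0,0))]:
    draw(im,c,W(x,y,a,P),1,0,col)
cv2.imwrite("pics/w1.png",im)
E
```

```text
time: 3.12
tool_pos: [639.9, 140.4, 297.3]
tcp_rot: [-3.141, 0.0, 1.715]
contact_force: [0.2, -0.1, -0.4]
grip_width: 91.6
finger_force: 0.0
3.12 [639.9 140.4 297.3] [-3.141  0.     1.715] q [ 0.1   0.57  1.   -0.    1.57 -0.05] F [ 0.2 -0.1 -0.4] grip 91.6 0.0
[[0.99, -0.14, -0.04, 627.97], [0.14, 0.94, 0.3, 223.67], [-0.0, -0.31, 0.95, 443.66], [0.0, 0.0, 0.0, 1.0]] 283.41462173160687
```

View pics/w1.png

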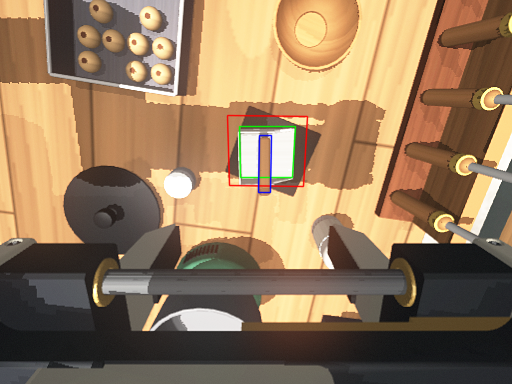

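The wrist view shows the scoop close to my overlay, the mat turned somewhat relative to it, and the lid at (113,210). I'll zoom in to refine.

```bash
python3 - <<'E'
from h import *
import pickle
c=pickle.load(open("w1.pkl","rb"))
im=crop(c,225,100,335,200,5.5); o=np.array([225,100])
for P,col in[(rect(-42,42,-40,40,6),(0,255,0)),(rect(-13.5,1.5,-37,37,93),(255,0,0))]:
    draw(im,c,W(659,146,.14,P),5.5,o,col)
cv2.imwrite("pics/w1z.png",im)
E
```

```text
(no output)
```

View pics/w1z.png

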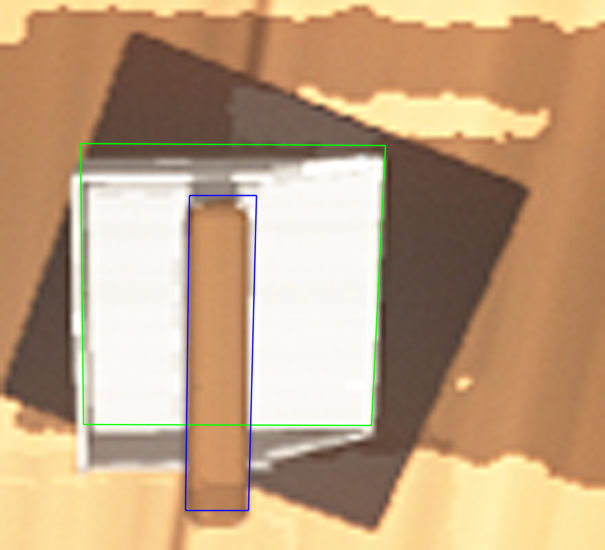

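```bash
python3 - <<'E'
from h import *
import pickle
c=pickle.load(open("w1.pkl","rb"))
m=unproj(c,np.array([(135,33),(528,190),(377,530),(3,390)])/5.5+[225,100],4); print(m.round(1).tolist(), m.mean(0))
d=m[1]-m[0]; print(np.linalg.norm(d),np.arctan2(d[1],d[0]), np.linalg.norm(m[2]-m[1]))
print("lid knob",unproj(c,[(106,215)],44))
plan([652.6,144.2,76],Rt(.14))
E
```

```text
[[622.6, 210.8, 4.0], [737.0, 185.1, 4.0], [714.1, 80.2, 4.0], [598.6, 106.7, 4.0]] [668.06539519 145.71258916   4.        ]
117.23507837043974 -0.22147022699882685 107.40030121871101
lid knob [[428.25245827  21.88704148  44.        ]]
n 6 row [-0.0001, 0.0, -0.0002, 0.0004, 0.0027, 0.0461] mid [646.0, 142.0, 187.0]
```

```bash
python3 -m inch '[0,0,0,0.0004,0.008,0.0461,-1,0,0,0,0.0004,0.0082,0.0461,-1,0,0,0,0.0004,0,0.0461,-1,0,0,0,0.0004,0,0.0461,-1,0,0,0,0.0004,0,0.0461,-1,0,0,0,0.0004,0,0.0461,-1,0,0,0,0,0,0,-1]'
python3 -m inch '[0,0,0,0,0,0,1,0,0,0,0,0,0,1,0,0,0,0,0,0,1,0,0,0,0,0,0,1,0,0,0,0,0,0,1,0,0,0,0,0,0,1,0,0,0,0,0,0,1,0,0,0,0,0,0,1]'
python3 - <<'E'
from h import *
log()
plan([652.6,144.2,276])
E
```

```text
time: 3.75
tool_pos: [647.6, 143.5, 68.0]
tcp_rot: [-3.127, -0.0, 1.707]
contact_force: [-1.7, -0.6, -1.5]
grip_width: 91.9
finger_force: 0.0
time: 4.42
tool_pos: [652.7, 144.1, 76.8]
tcp_rot: [3.141, 0.0, 1.711]
contact_force: [-0.7, 0.1, 0.1]
grip_width: 43.1
finger_force: 0.0
4.42 [652.7 144.1  76.8] [3.141 0.    1.711] q [ 0.1   0.75  1.28 -0.    1.11 -0.04] F [-0.7  0.1  0.1] grip 43.1 0.0
n 5 row [0.0, 0.0, 0.0, 0.0, 0.0, -0.0498] mid [653.0, 144.0, 156.0]
```

```bash
python3 -m inch '[0,0,0,0,0,0,1,0,0,0,0,0,0,1,0,0,0,0,0,0,1,0,0,0,0,0,0,1,0,0,0,0,0,0,1,0,0,0,0,0,0,1,0,0,0,0,0,0,1]'
python3 -m inch '[0,0,0,0,0,-0.02,1,0,0,0,0,0,-0.04,1,0,0,0,0,0,-0.04,1,0,0,0,0,0,-0.04,1,0,0,0,0,0,-0.04,1,0,0,0,0,0,-0.04,1,0,0,0,0,0,0,1]'
python3 - <<'E'
from h import *
log()
plan([480.5,375.5,252],Rt(-1.576),nmin=20)
E
```

```text
time: 5.0
tool_pos: [652.5, 144.1, 76.3]
tcp_rot: [-3.141, 0.0, 1.711]
contact_force: [0.2, -1.1, -0.6]
grip_width: 14.9
finger_force: 30.0
time: 5.58
tool_pos: [654.9, 144.4, 260.3]
tcp_rot: [3.129, 0.001, 1.711]
contact_force: [0.9, 0.1, -0.6]
grip_width: 14.8
finger_force: 30.0
5.58 [654.9 144.4 260.3] [3.129e+00 1.000e-03 1.711e+00] q [ 0.1   0.6   1.04 -0.    1.49 -0.04] F [ 0.9  0.1 -0.6] grip 14.8 30.0
n 20 row [0.0003, -0.0003, 0.0572, 0.0042, -0.0201, 0.0004] mid [515.0, 220.0, 256.0]
```

```bash
python3 -m inch '[0,0,0.0572,0.0042,-0.0201,0,1,0,0,0.0572,0.0042,-0.0201,0,1,0,0,0.0572,0.0042,-0.0201,0,1,0,0,0.0572,0.0042,-0.0201,0,1,0,0,0.0572,0.0042,-0.0201,0,1,0,0,0.0572,0.0042,-0.0201,0,1,0,0,0.0572,0.0042,-0.0201,0,1,0,0,0.0572,0.0042,-0.0201,0,1,0,0,0.0572,0.0042,-0.0201,0,1,0,0,0.0572,0.0042,-0.0201,0,1]' >/dev/null
python3 -m inch '[0,0,0.0572,0.0042,-0.0201,0,1,0,0,0.0572,0.0042,-0.0201,0,1,0,0,0.0572,0.0042,-0.0201,0,1,0,0,0.0572,0.0042,-0.0201,0,1,0,0,0.0572,0.0042,-0.0201,0,1,0,0,0.0572,0.0042,-0.0201,0,1,0,0,0.0572,0.0042,-0.0201,0,1,0,0,0.0572,0.0042,-0.0201,0,1,0,0,0.0572,0.0042,-0.0201,0,1,0,0,0.0572,0.0042,-0.0201,0,1]' >/dev/null
python3 -m inch '[0,0,0,0,0,0,1]'
python3 - <<'E'
from h import *
log()
plan([480.5,375.5,110],Rt(-1.576))
c=capture("wrist"); import pickle; pickle.dump(c,open("w2.pkl","wb"))
im=cv2.cvtColor(c["image"],cv2.COLOR_RGB2BGR)
draw(im,c,W(446.3,316.7,1.566,rect(-100,100,-78,78,56)),1,0,(0,255,0))
draw(im,c,W(446.3,316.7,1.566,rect(-100,100,-78,78,6)),1,0,(0,0,255))
cv2.imwrite("pics/w2.png",cv2.resize(im,None,fx=1.5,fy=1.5))
E
```

```text
time: 7.33
tool_pos: [467.7, 369.8, 251.4]
tcp_rot: [-3.141, 0.001, -0.006]
contact_force: [0.5, 0.3, -1.7]
grip_width: 14.8
finger_force: 30.0
7.33 [467.7 369.8 251.4] [-3.141e+00  1.000e-03 -6.000e-03] q [0.54 0.47 1.29 0.   1.38 2.12] F [ 0.5  0.3 -1.7] grip 14.8 30.0
n 4 row [-0.0001, 0.0001, -0.0002, 0.004, -0.0018, 0.0442] mid [474.0, 373.0, 181.0]
```

View pics/w2.png

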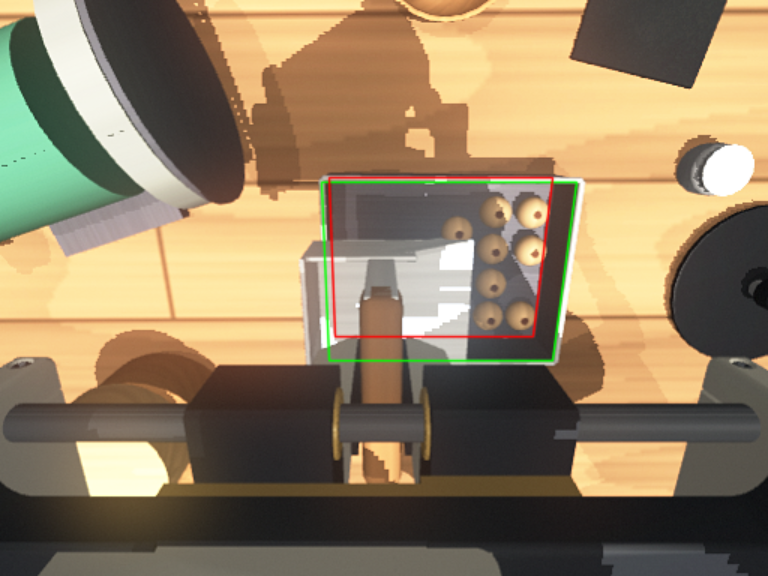

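The overlay matches the tray within about 2 mm, and 8 of the balls are visible with the others hidden behind the scoop. Lowering the scoop now.

```bash
python3 -m inch '[0,0,0,0.016,-0.0071,0,1,0,0,0,0,0,0.045,1,0,0,0,0,0,0.045,1,0,0,0,0,0,0.04,1,0,0,0,0,0,0.03,1,0,0,0,0,0,0.025,1,0,0,0,0,0,0.015,1,0,0,0,0,0,0.009,1,0,0,0,0,0,0.002,1,0,0,0,0,0,0,1]'
python3 - <<'E'
from h import *
log()
E
```

```text
time: 8.22
tool_pos: [481.1, 372.7, 83.6]
tcp_rot: [3.141, 0.0, -0.004]
contact_force: [-0.2, 0.9, -1.2]
grip_width: 14.6
finger_force: 30.0
8.22 [481.1 372.7  83.6] [ 3.141  0.    -0.004] q [ 0.53  0.64  1.47 -0.    1.02  2.11] F [-0.2  0.9 -1.2] grip 14.6 30.0
```

```bash
python3 -m inch '[0,0,0,0,0,0.003,1,0,0,0,0,0,0.002,1,0,0,0,0,0,0,1]'; python3 -m inch '[0,0,0,0,0,0.0015,1,0,0,0,0,0,0,1]'
```

```text
time: 8.47
tool_pos: [481.1, 373.2, 80.1]
tcp_rot: [-3.141, -0.001, -0.005]
contact_force: [-0.3, -0.0, -2.1]
grip_width: 15.0
finger_force: 30.0
time: 8.63
tool_pos: [481.0, 373.2, 78.6]
tcp_rot: [-3.141, -0.0, -0.005]
contact_force: [-0.3, 0.9, -1.7]
grip_width: 14.4
finger_force: 30.0
```

```bash
python3 -m inch '[0,0,0,0,0,0.001,1,0,0,0,0,0,0,1,0,0,0,0,0,0,1]'; python3 -m inch '[0,0,0,0,0,0.001,1,0,0,0,0,0,0,1,0,0,0,0,0,0,1]'
```

```text
time: 8.88
tool_pos: [481.1, 373.3, 78.2]
tcp_rot: [-3.141, -0.001, -0.005]
contact_force: [-0.7, -0.8, 4.3]
grip_width: 14.8
finger_force: 30.0
time: 9.13
tool_pos: [481.1, 373.3, 78.2]
tcp_rot: [-3.141, -0.001, -0.005]
contact_force: [-2.6, -2.2, 9.5]
grip_width: 15.3
finger_force: 30.0
```

```bash
python3 -m inch '[0,0,0,0,0.0125,-0.0005,1,0,0,0,0,0.0125,0,1,0,0,0,0,0.0125,0,1,0,0,0,0,0.0125,0,1,0,0,0,0,0.0125,0,1,0,0,0,0,0.0125,0,1,0,0,0,0,0.0125,0,1]';python3 -m inch '[0,0,0,0,0.0125,0,1,0,0,0,0,0.0125,0,1,0,0,0,0,0.008,0,1,0,0,0,0,0.004,0,1,0,0,0,0,0,0,1]'
python3 - <<'E'
from h import *
log()
c=capture("wrist"); s=capture("scene")
a=cv2.cvtColor(c["image"],cv2.COLOR_RGB2BGR)[90:300,170:430]; b=crop(s,310,210,450,340,2)
a=cv2.resize(a,None,fx=2,fy=2); h=max(a.shape[0],b.shape[0]); f=lambda i:cv2.copyMakeBorder(i,0,h-i.shape[0],0,0,0)
cv2.imwrite("pics/w3.png",np.hstack([f(a),f(b)]))
E
```

```text
time: 9.72
tool_pos: [481.5, 303.3, 78.2]
tcp_rot: [-3.139, -0.003, -0.005]
contact_force: [-0.4, 7.1, 11.8]
grip_width: 14.7
finger_force: 30.0
time: 10.13
tool_pos: [481.4, 272.8, 78.1]
tcp_rot: [-3.141, -0.002, -0.006]
contact_force: [1.4, 0.1, 8.8]
grip_width: 14.9
finger_force: 30.0
10.13 [481.4 272.8  78.1] [-3.141e+00 -2.000e-03 -6.000e-03] q [ 0.38  0.57  1.65 -0.    0.92  1.95] F [1.4 0.1 8.8] grip 14.9 30.0
```

View pics/w3.png

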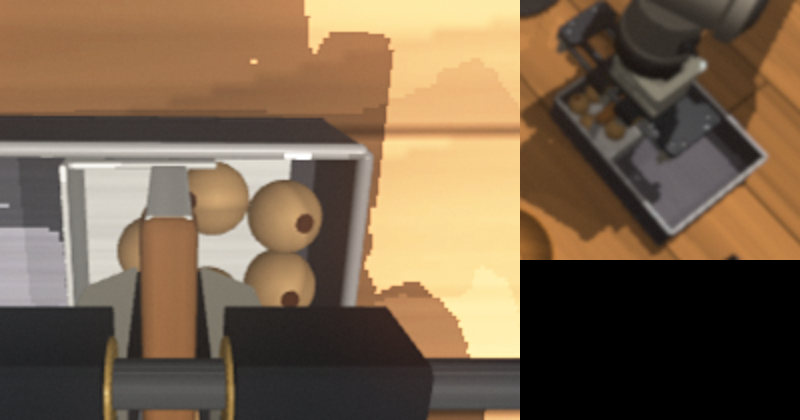

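```bash
python3 -m inch '[0,0,0,0,0.004,0,1,0,0,0,0,0.004,0,1,0,0,0,0,0,0,1]';python3 -m inch '[0,0,0,0,0.0025,0,1,0,0,0,0,0,0,1]'
```

```text
time: 10.48
tool_pos: [481.4, 267.0, 78.1]
tcp_rot: [-3.14, -0.003, -0.005]
contact_force: [0.6, 2.5, 8.0]
grip_width: 14.5
finger_force: 30.0
time: 10.65
tool_pos: [481.4, 265.3, 78.1]
tcp_rot: [-3.14, -0.003, -0.005]
contact_force: [0.2, 3.7, 7.2]
grip_width: 14.3
finger_force: 30.0
```

```bash
python3 -m inch '[0,0,0,0,0.002,0,1,0,0,0,0,0,0,1,-0.0775,0,0,0,-0.0105,-0.00525,1,-0.0775,0,0,0,-0.0105,-0.00525,1,-0.0775,0,0,0,-0.0105,-0.00525,1,0,0,0,0,0,0,1]'
python3 - <<'E'
from h import *
log(); o=get_obs(); print(rot(o).as_matrix().round(3).tolist())
plan(np.array(o["tool_pos"])+[0,0,150])
E
```

```text
time: 11.15
tool_pos: [480.2, 292.4, 85.8]
tcp_rot: [2.786, -0.0, -0.0]
contact_force: [0.2, -2.1, 6.6]
grip_width: 14.9
finger_force: 30.0
11.15 [480.2 292.4  85.8] [ 2.786 -0.    -0.   ] q [ 0.57  0.69  1.44 -0.32  1.23  2.28] F [ 0.2 -2.1  6.6] grip 14.9 30.0
[[1.0, -0.0, 0.0], [-0.0, -0.937, -0.348], [0.0, 0.348, -0.937]]
n 4 row [0.0, 0.0, 0.0, 0.0, 0.0163, -0.0439] mid [480.0, 292.0, 161.0]
```

```bash
python3 -m inch '[0,0,0,0,0.007,-0.019,1,0,0,0,0,0.0139,-0.0375,1,0,0,0,0,0.0139,-0.0375,1,0,0,0,0,0.0139,-0.0375,1,0,0,0,0,0.0139,-0.0375,1,0,0,0,0,0.0139,-0.0375,1,0,0,0,0,0.0139,-0.0375,1,0,0,0,0,0,0,1]'
cat > kin.py <<'E'
from h import *
import json
from scipy.optimize import least_squares
D=[json.loads(l) for l in open("log.jl")]
RY=lambda a:R.from_euler('y',a).as_matrix(); RZ=lambda a:R.from_euler('z',a).as_matrix()
def fk(q,p):
    a1,dl,h,L2,e,L3,d6=p
    A=RZ(q[0]);B=RY(q[1]+q[2]);C=RZ(q[3])@RY(q[4])
    return A@(np.array([a1,dl,h])+RY(q[1])@[0,0,L2]+B@(np.array([e,0,L3])+C@[0,0,d6])), A@B@C@RZ(q[5])
def fitk():
    r=least_squares(lambda p:np.concatenate([fk(d[0],p)[0]-d[1] for d in D]+[(p-np.array([0,76,350,350,0,370,200]))*.001]),[0,76,350,350,0,370,200.])
    return r.x,r.fun[:-7]
def ik(pos,Rg,p,K,q0):
    lo=np.array([-2.53,-.77,.04,-1,.28,-3.11])+.03;hi=np.array([2.53,2.02,2.7,4.14,2.66,3.11])-.03
    Rg=Rg.as_matrix()
    def f(q):
        x,r=fk(q,p); return np.r_[(x-pos)/100,(R.from_matrix(r@K)*R.from_matrix(Rg).inv()).as_rotvec()]
    best=None
    for k in range(12):
        s=np.clip(np.array(q0)+(np.random.randn(6)*.8 if k else 0),lo+.01,hi-.01)
        r=least_squares(f,s,bounds=(lo,hi))
        if best is None or r.cost<best.cost-1e-6: best=r
    return best.x,best.cost
E
python3 - <<'E'
import h; h.log()
from kin import *
p,e=fitk(); print(p.round(1),np.abs(e).max())
for d in D: print((fk(d[0],p)[1].T@R.from_euler('xyz',d[2]).as_matrix()).round(2).tolist())
c=capture("wrist"); s=capture("scene")
a=cv2.cvtColor(c["image"],cv2.COLOR_RGB2BGR); b=crop(s,290,150,450,340,2.5)
f=lambda i:cv2.copyMakeBorder(i,0,480-i.shape[0],0,0,0)
cv2.imwrite("pics/w4.png",np.hstack([f(a[:,100:480]),f(b)])[:480])
E
```

```text
time: 11.82
tool_pos: [482.1, 288.4, 300.6]
tcp_rot: [2.797, -0.008, -0.005]
contact_force: [1.1, -0.4, -0.4]
grip_width: 14.7
finger_force: 30.0
11.82 [482.1 288.4 300.6] [ 2.797 -0.008 -0.005] q [ 0.56  0.5   1.16 -0.29  1.67  2.14] F [ 1.1 -0.4 -0.4] grip 14.7 30.0
[  0.   76.4 222.9 506.2  46.5 379.6 307.1] 0.00035338363102255244
[[0.0, -1.0, 0.0], [1.0, 0.0, 0.0], [-0.0, 0.0, 1.0]]
[[0.0, -1.0, 0.0], [1.0, 0.0, 0.0], [-0.0, 0.0, 1.0]]
[[0.0, -1.0, 0.0], [1.0, 0.0, 0.0], [-0.0, 0.0, 1.0]]
[[0.0, -1.0, -0.0], [1.0, 0.0, 0.0], [-0.0, -0.0, 1.0]]
[[-0.0, -1.0, -0.0], [1.0, 0.0, 0.0], [-0.0, -0.0, 1.0]]
[[0.0, -1.0, 0.0], [1.0, 0.0, -0.0], [0.0, 0.0, 1.0]]
[[0.0, -1.0, 0.0], [1.0, 0.0, 0.0], [-0.0, 0.0, 1.0]]
[[0.0, -1.0, 0.0], [1.0, 0.0, -0.0], [0.0, 0.0, 1.0]]
[[0.0, -1.0, 0.0], [1.0, 0.0, -0.0], [0.0, 0.0, 1.0]]
[[0.0, -1.0, 0.0], [1.0, 0.0, -0.0], [0.0, 0.0, 1.0]]
```

View pics/w4.png

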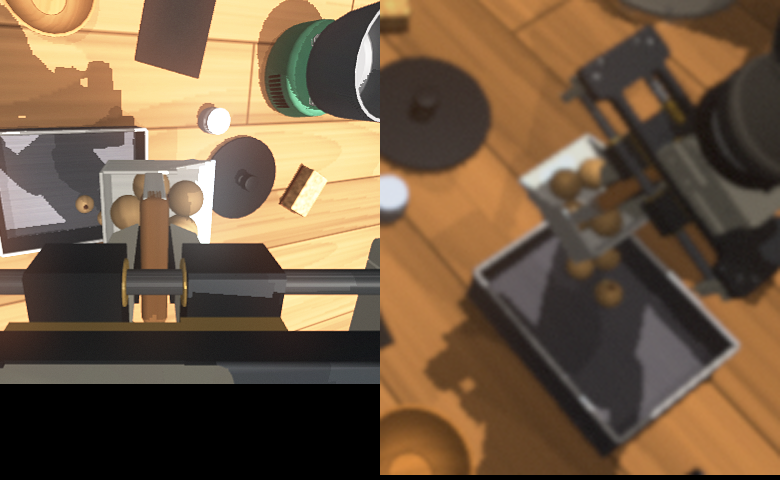

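```bash
cat > dump.py <<'E'
from kin import *
K=np.array([[0,-1,0],[1,0,0],[0,0,1.]])
P,_=fitk()
def bar2tcp(bar,Rg): return np.array(bar)+Rg.as_matrix()@[0,0,8]
def liptcp(lip,ydir,a):
    Rg=Rt(ydir,a); f=np.array([np.cos(ydir),np.sin(ydir),0])
    bar=np.array(lip)-f*(48*np.cos(a)-80*np.sin(a))+np.array([0,0,48*np.sin(a)+80*np.cos(a)])
    return bar2tcp(bar,Rg),Rg
E
python3 - <<'E'
from dump import *
import pickle
c,s=pickle.load(open("cams.pkl","rb"))
def ext(cam,x,y): 
    q=proj(cam,circ(77,174,200)+[x,y,0]); return q[:,0].min(),q[:,0].max(),q[:,1].min()
tc=[90/2.85+170,259/2.85+170,72/2.85+120]; ts=[217.5,273.5,139.5]
for n,w in(("both",(1,1)),("scene",(1,0)),("side",(0,1))):
    r=least_squares(lambda v:np.r_[w[0]*(np.array(ext(c,*v))-tc),w[1]*(np.array(ext(s,*v))-ts)],[605,-88]); print(n,r.x,r.fun.round(1))
q0=get_obs()["joint_positions"]
for yd in(-1.57,-2.,-2.4,-2.8,-3.2):
    q=q0;out=[]
    for a in(-.35,.3,.9):
        f=np.array([np.cos(yd),np.sin(yd),0]); t,Rg=liptcp(np.array([605,-88,190])-25*f,yd,a)
        q,cst=ik(t,Rg,P,K,q); out.append((q.round(2).tolist(),round(cst,4)))
    print(yd,out)
E
```

```text
both [608.105036   -87.96404755] [ 0.1  1.2 -0.8 -0.2 -1.2 -2.2]
scene [610.93068805 -86.67785031] [-0.6  0.6 -0.1 -0.  -0.  -0. ]
side [599.76807261 -72.85601858] [ 0.   0.   0.   0.1 -0.1  0. ]
-1.57 [([0.06, 0.52, 1.28, -0.36, 1.37, 1.71], np.float64(0.0)), ([-0.33, 0.5, 1.21, 0.28, 1.53, 1.21], np.float64(0.0)), ([-0.61, 0.71, 1.12, 0.73, 1.85, 0.97], np.float64(0.0))]
-2.0 [([0.03, 0.68, 1.0, -0.31, 1.62, 2.03], np.float64(0.0)), ([-0.34, 0.47, 1.26, 0.3, 1.39, 1.61], np.float64(0.0)), ([-0.68, 0.53, 1.45, 0.87, 1.5, 1.1], np.float64(0.0))]
-2.4 [([-0.04, 0.82, 0.73, -0.25, 1.84, 2.32], np.float64(0.0)), ([-0.33, 0.44, 1.31, 0.28, 1.25, 2.0], np.float64(0.0)), ([-0.69, 0.37, 1.72, 1.01, 1.15, 1.21], np.float64(0.0))]
-2.8 [([-0.12, 0.94, 0.49, -0.17, 2.02, 2.63], np.float64(0.0)), ([-0.31, 0.42, 1.34, 0.2, 1.14, 2.43], np.float64(0.0)), ([-0.61, 0.24, 1.93, 1.19, 0.76, 1.36], np.float64(0.0))]
-3.2 [([-0.22, 1.0, 0.36, -0.06, 2.13, 2.96], np.float64(0.0)), ([-0.28, 0.41, 1.36, 0.08, 1.08, 2.89], np.float64(0.0)), ([-0.42, 0.16, 2.03, 1.29, 0.31, 1.63], np.float64(0.0001))]
```

```bash
python3 - <<'E'
from dump import *
yd=-1.576
t,Rg=liptcp([607,-61,192],yd,-.35); print(t); plan(t,Rg,vmax=24)
t2,R2=liptcp([607,-61,186],yd,.95); print(t2); plan(t2,R2,p0=t,R0=Rg,nmin=14)
E
```

```text
[607.36310304   8.77758762 243.17574057]
n 13 row [-0.0001, -0.0, -0.0, 0.0123, 0.0235, 0.0138] mid [539.0, 159.0, 271.0]
[606.84053349 -91.64471314 266.92512667]
n 14 row [0.0619, 0.0, -0.0, 0.0, 0.0085, -0.005] mid [607.0, -37.0, 272.0]
```

```bash
python3 - <<'E'
from dump import *
yd=-1.576
t,Rg=liptcp([607,-61,222],yd,-.35); print(t); plan(t,Rg,vmax=22)
t2,R2=liptcp([607,-61,186],yd,.95); plan(t2,R2,p0=t,R0=Rg,nmin=16)
E
```

```text
[607.36310304   8.77758762 273.17574057]
n 14 row [-0.0001, -0.0, -0.0, 0.0114, 0.0227, 0.0103] mid [544.0, 148.0, 284.0]
n 16 row [0.0542, 0.0, -0.0, 0.0, 0.0082, -0.002] mid [607.0, -42.0, 287.0]
```

```bash
python3 -m inch '[0,0,0,0.0038,0.0075,0.0034,1,0,0,0,0.0076,0.015,0.0068,1,0,0,0,0.0114,0.0227,0.0103,1,0,0,0,0.0114,0.0227,0.0103,1,0,0,0,0.0114,0.0227,0.0103,1,0,0,0,0.0114,0.0227,0.0103,1,0,0,0,0.0114,0.0227,0.0103,1,0,0,0,0.0114,0.0227,0.0103,1]' >/dev/null
python3 -m inch '[0,0,0,0.0114,0.0227,0.0103,1,0,0,0,0.0114,0.0227,0.0103,1,0,0,0,0.0114,0.0227,0.0103,1,0,0,0,0.0114,0.0227,0.0103,1,0,0,0,0.0114,0.0227,0.0103,1,0,0,0,0.0076,0.0152,0.0068,1,0,0,0,0.0038,0.0075,0.0034,1,0,0,0,0,0,0,1]'
python3 - <<'E'
from dump import *
log(); yd=-1.576
t2,R2=liptcp([607,-61,186],yd,.95); plan(t2,R2,nmin=16)
c=capture("wrist"); cv2.imwrite("pics/w5.png",cv2.cvtColor(c["image"],cv2.COLOR_RGB2BGR)); import pickle; pickle.dump(c,open("w5.pkl","wb"))
E
```

```text
time: 13.25
tool_pos: [597.7, 27.8, 273.8]
tcp_rot: [2.792, 0.002, -0.007]
contact_force: [-0.4, 0.3, -2.3]
grip_width: 14.6
finger_force: 30.0
13.25 [597.7  27.8 273.8] [ 2.792e+00  2.000e-03 -7.000e-03] q [ 0.09  0.5   1.23 -0.35  1.46  1.72] F [-0.4  0.3 -2.3] grip 14.6 30.0
n 16 row [0.0541, 0.0001, -0.0001, 0.0008, 0.0097, -0.0024] mid [602.0, -33.0, 290.0]
```

View pics/w5.png

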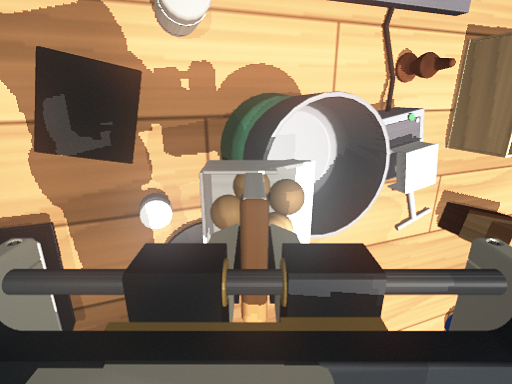

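```bash
python3 - <<'E'
from dump import *
import pickle
c=pickle.load(open("w5.pkl","rb"))
def ext(x,y): 
    q=proj(c,circ(77,174,300)+[x,y,0]); return q[:,0].max(),q[:,1].min(),q[:,1].max()
r=least_squares(lambda v:np.array(ext(*v))-[390,91,237],[605,-88]); print(r.x,r.fun)
# box top corner etc: flap white top (410,140)-(437,195)
print(unproj(c,[(381,119),(424,108)],62), unproj(c,[(437,146),(391,150),(405,193),(437,180)],110))
t=np.array([597.7,27.8,273.8])
for ctr in([607,-84],):
    t2,R2=liptcp([ctr[0],ctr[1]+25,186],-1.576,.95); plan(t2,R2,nmin=16)
E
```

```text
[610.47225075 -90.80194763] [ 0.36779686 -1.18300473  1.68716603]
[[ 648.27832886 -254.33262836   62.        ]
 [ 662.87436552 -338.48122337   62.        ]] [[ 610.58474006 -320.59053971  110.        ]
 [ 610.44585242 -233.30033245  110.        ]
 [ 542.6715553  -272.85189139  110.        ]
 [ 556.48847808 -335.15082629  110.        ]]
n 16 row [0.0541, 0.0001, -0.0001, 0.0008, 0.0097, -0.0024] mid [602.0, -31.0, 291.0]
```

```bash
python3 -m inch '[0.0541,0,0,0.001,0.0098,-0.0024,1,0.0541,0,0,0.001,0.0098,-0.0024,1,0.0541,0,0,0.001,0.0098,-0.0024,1,0.0541,0,0,0.001,0.0098,-0.0024,1,0.0541,0,0,0.001,0.0098,-0.0024,1,0.0541,0,0,0.001,0.0098,-0.0024,1,0.0541,0,0,0.001,0.0098,-0.0024,1,0.0541,0,0,0.001,0.0098,-0.0024,1]' >/dev/null
python3 -m inch '[0.0541,0,0,0.001,0.0098,-0.0024,1,0.0541,0,0,0.001,0.0098,-0.0024,1,0.0541,0,0,0.001,0.0098,-0.0024,1,0.0541,0,0,0.001,0.0098,-0.0024,1,0.0541,0,0,0.001,0.0098,-0.0024,1,0.0541,0,0,0.001,0.0098,-0.0024,1,0.0541,0,0,0.001,0.0098,-0.0024,1,0.0541,0,0,0.001,0.0098,-0.0024,1,0,0,0,0,0,0,1,0,0,0,0,0,0,1]'
python3 - <<'E'
from dump import *
log()
c=capture("scene"); s=capture("side"); a=crop(c,170,100,290,230,3); b=crop(s,180,90,310,220,3)
cv2.imwrite("pics/d1.png",np.hstack([a,b]))
E
```

```text
time: 14.8
tool_pos: [610.0, -90.3, 271.3]
tcp_rot: [-2.193, 0.003, -0.005]
contact_force: [-0.7, 0.5, -2.2]
grip_width: 15.0
finger_force: 30.0
14.8 [610.  -90.3 271.3] [-2.193  0.003 -0.005] q [-0.62  0.74  1.11  0.77  1.87  0.97] F [-0.7  0.5 -2.2] grip 15.0 30.0
```

View pics/d1.png

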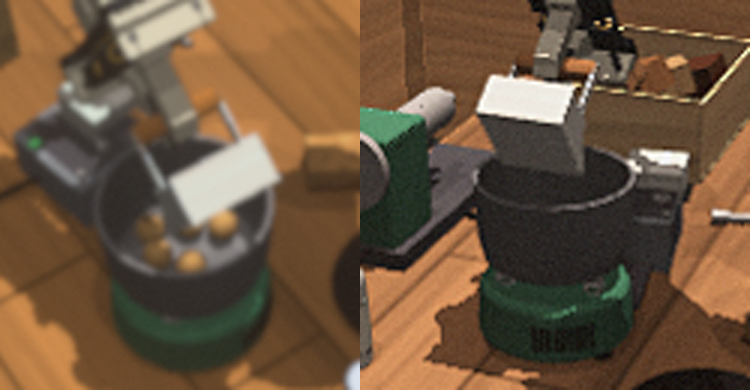

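Five balls are in the bowl with the scoop upended over it. I'll reverse the tilt and return to the tray.

```bash
python3 -m inch '[-0.0775,0,0,0,-0.014,0.0034,1,-0.0775,0,0,0,-0.014,0.0034,1,-0.0775,0,0,0,-0.014,0.0034,1,-0.0775,0,0,0,-0.014,0.0034,1,-0.0775,0,0,0,-0.014,0.0034,1,-0.0775,0,0,0,-0.014,0.0034,1,-0.0775,0,0,0,-0.014,0.0034,1,-0.0775,0,0,0,-0.014,0.0034,1,0,0,0,0,0,0,1]'
python3 - <<'E'
from dump import *
log()
plan([412.5,376,251],Rt(-1.576),vmax=36)
E
```

```text
time: 15.65
tool_pos: [610.2, 1.9, 303.1]
tcp_rot: [-3.127, -0.007, 0.005]
contact_force: [0.3, 1.0, -2.4]
grip_width: 14.2
finger_force: 30.0
15.65 [610.2   1.9 303.1] [-3.127 -0.007  0.005] q [-0.13  0.46  1.16  0.02  1.52  1.43] F [ 0.3  1.  -2.4] grip 14.2 30.0
n 12 row [-0.0008, -0.0004, 0.0006, -0.0206, -0.0389, 0.0057] mid [511.0, 189.0, 278.0]
```

```bash
python3 -m inch '[0,0,0,-0.0206,-0.0389,0.0057,1,0,0,0,-0.0206,-0.0389,0.0057,1,0,0,0,-0.0206,-0.0389,0.0057,1,0,0,0,-0.0206,-0.0389,0.0057,1,0,0,0,-0.0206,-0.0389,0.0057,1,0,0,0,-0.0206,-0.0389,0.0057,1,0,0,0,-0.0206,-0.0389,0.0057,1,0,0,0,-0.0206,-0.0389,0.0057,1,0,0,0,-0.0206,-0.0389,0.0057,1,0,0,0,-0.0206,-0.0389,0.0057,1]' >/dev/null
python3 -m inch '[-0.0008,-0.0004,0.0006,-0.0206,-0.0389,0.0057,1,-0.008,0,0.006,-0.0206,-0.0389,0.0057,1,0,0,0,0,0,0,1,0,0,0,0,0,0,1]'
cat > balls.py <<'E'
from dump import *
def balls(name,z=20):
    c=capture(name); h=cv2.cvtColor(c["image"],cv2.COLOR_RGB2HSV)
    M=np.zeros(h.shape[:2],np.uint8)
    cv2.fillPoly(M,[proj(c,W(446.3,316.7,1.566,rect(-98,98,-76,76,14))).astype(np.int32)],255)
    m=((h[...,0]>8)&(h[...,0]<24)&(h[...,1]>85)&(h[...,2]>70)).astype(np.uint8)*255 & M
    n,_,st,ce=cv2.connectedComponentsWithStats(m)
    for i in range(1,n):
        if st[i,4]>15:
            p=unproj(c,[ce[i]],z)[0]; d=p[:2]-[446.3,316.7]
            print(name,ce[i].round(),st[i,4],"bbox",st[i,2:4],"world",p[:2].round(),"tray",d[1].round(),-d[0].round())
    return c
E
python3 - <<'E'
from balls import *
log(); balls("wrist"); c=balls("scene"); balls("side")
plan([413.5,376,251],Rt(-1.576))
E
```

```text
time: 16.82
tool_pos: [412.6, 372.0, 253.2]
tcp_rot: [-3.134, -0.001, -0.009]
contact_force: [0.5, -0.7, -1.9]
grip_width: 14.9
finger_force: 30.0
16.82 [412.6 372.  253.2] [-3.134e+00 -1.000e-03 -9.000e-03] q [0.59 0.38 1.42 0.01 1.33 2.17] F [ 0.5 -0.7 -1.9] grip 14.9 30.0
wrist [338. 159.] 258 bbox [18 19] world [416. 260.] tray -56.0 30.0
wrist [310. 157.] 73 bbox [15 13] world [420. 299.] tray -18.0 26.0
wrist [353. 173.] 280 bbox [20 20] world [397. 238.] tray -79.0 49.0
wrist [331. 180.] 183 bbox [15 17] world [386. 267.] tray -50.0 60.0
scene [372. 251.] 238 bbox [21 21] world [399. 255.] tray -62.0 48.0
scene [381. 267.] 76 bbox [10 10] world [412. 301.] tray -16.0 35.0
side [277. 281.] 70 bbox [12  9] world [400. 235.] tray -82.0 46.0
side [265. 286.] 82 bbox [12 10] world [419. 259.] tray -58.0 27.0
side [276. 291.] 69 bbox [10 10] world [392. 266.] tray -51.0 55.0
side [259. 299.] 77 bbox [11 11] world [417. 299.] tray -17.0 29.0
n 1 row [-0.0048, -0.0006, -0.0063, -0.0017, -0.0083, 0.0025] mid [415.0, 369.0, 253.0]
```

```bash
python3 -m inch '[-0.0048,0,-0.004,-0.0025,-0.004,0,1,0,0,0,0,0,0.045,1,0,0,0,0,0,0.045,1,0,0,0,0,0,0.04,1,0,0,0,0,0,0.03,1,0,0,0,0,0,0.025,1,0,0,0,0,0,0.018,1,0,0,0,0,0,0.01,1,0,0,0,0,0,0,1,0,0,0,0,0,0,1]'
```

```text
time: 17.8
tool_pos: [413.0, 372.7, 81.9]
tcp_rot: [3.141, 0.0, -0.01]
contact_force: [0.1, -0.4, -1.2]
grip_width: 14.6
finger_force: 30.0
```

```bash
python3 -m inch '[0,0,-0.003,-0.003,0,0.003,1,0,0,0,0,0,0.0015,1,0,0,0,0,0,0,1,0,0,0,0,0,0,1]'; python3 -m inch '[0,0,0,0,0,0.0007,1,0,0,0,0,0,0,1]'
```

```text
time: 18.13
tool_pos: [411.6, 373.5, 79.3]
tcp_rot: [-3.14, -0.003, -0.004]
contact_force: [5.2, -0.5, 0.9]
grip_width: 15.1
finger_force: 30.0
time: 18.3
tool_pos: [411.5, 373.5, 78.5]
tcp_rot: [-3.14, -0.003, -0.004]
contact_force: [5.4, -0.1, 2.1]
grip_width: 14.6
finger_force: 30.0
```

```bash
python3 -m inch '[0,0,0,0.0025,0,0.0004,1,0,0,0,0,0,0,1]'; python3 -m inch '[0,0,0,0,0.0125,0,1,0,0,0,0,0.0125,0,1,0,0,0,0,0.0125,0,1,0,0,0,0,0.0125,0,1,0,0,0,0,0.0125,0,1]';  python3 -m inch '[0,0,0,0,0.0125,0,1,0,0,0,0,0.0125,0,1,0,0,0,0,0.0125,0,1,0,0,0,0,0.0125,0,1,0,0,0,0,0.0125,0,1,0,0,0,0,0.006,0,1,0,0,0,0,0,0,1]'
```

```text
time: 18.47
tool_pos: [412.1, 373.3, 77.6]
tcp_rot: [3.142, 0.001, -0.004]
contact_force: [0.8, 1.3, 2.7]
grip_width: 14.7
finger_force: 30.0
time: 18.88
tool_pos: [411.6, 322.2, 77.6]
tcp_rot: [3.142, 0.0, -0.004]
contact_force: [-0.5, 4.6, 5.5]
grip_width: 14.8
finger_force: 30.0
time: 19.47
tool_pos: [411.0, 266.4, 77.5]
tcp_rot: [3.14, 0.002, -0.005]
contact_force: [-1.6, -1.5, 7.3]
grip_width: 14.8
finger_force: 30.0
```

```bash
python3 -m inch '[0,0,0,0,0.0025,0,1,0,0,0,0,0,0,1]'; python3 -m inch '[0,0,0,0,0.001,0,1,-0.0775,0,0,0,-0.0105,-0.00525,1,-0.0775,0,0,0,-0.0105,-0.00525,1,-0.0775,0,0,0,-0.0105,-0.00525,1,0,0,0,0,0,0,1]'
python3 -m inch '[0,0,0,0,0.007,-0.019,1,0,0,0,0,0.0139,-0.0375,1,0,0,0,0,0.0139,-0.0375,1,0,0,0,0,0.0139,-0.0375,1,0,0,0,0,0.0139,-0.0375,1,0,0,0,0,0.0139,-0.0375,1,0,0,0,0,0.0139,-0.0375,1,0,0,0,0,0,0,1]'
python3 - <<'E'
from balls import *
log(); balls("scene"); balls("side");c=balls("wrist"); cv2.imwrite("pics/w6.png",cv2.cvtColor(c["image"],cv2.COLOR_RGB2BGR))
t,Rg=liptcp([609.5,-62,222],-1.576,-.35); print(t); plan(t,Rg,vmax=26)
E
```

```text
time: 19.63
tool_pos: [411.1, 265.2, 77.5]
tcp_rot: [3.141, 0.001, -0.005]
contact_force: [-0.5, 2.1, 6.6]
grip_width: 15.0
finger_force: 30.0
time: 20.05
tool_pos: [410.7, 293.5, 85.4]
tcp_rot: [2.786, 0.002, -0.001]
contact_force: [0.2, 1.0, 0.5]
grip_width: 14.6
finger_force: 30.0
time: 20.72
tool_pos: [412.9, 289.9, 300.1]
tcp_rot: [2.797, -0.005, -0.005]
contact_force: [1.6, 0.1, -1.5]
grip_width: 14.6
finger_force: 30.0
20.72 [412.9 289.9 300.1] [ 2.797 -0.005 -0.005] q [ 0.63  0.4   1.32 -0.28  1.63  2.22] F [ 1.6  0.1 -1.5] grip 14.6 30.0
[609.86310304   7.77758762 273.17574057]
n 14 row [0.0, 0.0002, 0.0001, 0.0179, 0.0229, 0.0103] mid [511.0, 149.0, 283.0]
```

```bash
python3 -m inch '[0,0,0,0.006,0.0076,0.0034,1,0,0,0,0.012,0.0152,0.0068,1,0,0,0,0.0179,0.0229,0.0103,1,0,0,0,0.0179,0.0229,0.0103,1,0,0,0,0.0179,0.0229,0.0103,1,0,0,0,0.0179,0.0229,0.0103,1,0,0,0,0.0179,0.0229,0.0103,1,0,0,0,0.0179,0.0229,0.0103,1]' >/dev/null
python3 -m inch '[0,0,0,0.0179,0.0229,0.0103,1,0,0,0,0.0179,0.0229,0.0103,1,0,0,0,0.0179,0.0229,0.0103,1,0,0,0,0.0179,0.0229,0.0103,1,0,0,0,0.0179,0.0229,0.0103,1,0,0,0,0.0179,0.0229,0.0103,1,0,0,0,0.012,0.0152,0.0068,1,0,0,0,0.006,0.0076,0.0034,1,0,0,0,0,0,0,1,0,0,0,0,0,0,1]'
python3 - <<'E'
from balls import *
log(); balls("scene"); balls("side")
t2,R2=liptcp([609.5,-63,186],-1.576,.95); plan(t2,R2,nmin=16)
E
```

```text
time: 22.37
tool_pos: [610.8, 9.7, 273.4]
tcp_rot: [2.792, 0.003, -0.005]
contact_force: [-0.3, -0.3, -1.6]
grip_width: 14.9
finger_force: 30.0
22.37 [610.8   9.7 273.4] [ 2.792  0.003 -0.005] q [ 0.06  0.51  1.2  -0.35  1.46  1.68] F [-0.3 -0.3 -1.6] grip 14.9 30.0
n 16 row [0.0541, 0.0001, 0.0001, -0.0001, 0.0085, -0.002] mid [610.0, -43.0, 288.0]
```

The tray shows no ball in either camera, so I'll dump again.

```bash
python3 -m inch '[0.0541,0,0,0,0.0085,-0.002,1,0.0541,0,0,0,0.0085,-0.002,1,0.0541,0,0,0,0.0085,-0.002,1,0.0541,0,0,0,0.0085,-0.002,1,0.0541,0,0,0,0.0085,-0.002,1,0.0541,0,0,0,0.0085,-0.002,1,0.0541,0,0,0,0.0085,-0.002,1,0.0541,0,0,0,0.0085,-0.002,1]' >/dev/null
python3 -m inch '[0.0541,0,0,0,0.0085,-0.002,1,0.0541,0,0,0,0.0085,-0.002,1,0.0541,0,0,0,0.0085,-0.002,1,0.0541,0,0,0,0.0085,-0.002,1,0.0541,0,0,0,0.0085,-0.002,1,0.0541,0,0,0,0.0085,-0.002,1,0.0541,0,0,0,0.0085,-0.002,1,0.0541,0,0,0,0.0085,-0.002,1,0,0,0,0,0,0,1,0,0,0,0,0,0,1]'
python3 -m inch '[-0.0775,0,0,0,-0.014,0.0034,1,-0.0775,0,0,0,-0.014,0.0034,1,-0.0775,0,0,0,-0.014,0.0034,1,-0.0775,0,0,0,-0.014,0.0034,1,-0.0775,0,0,0,-0.014,0.0034,1,-0.0775,0,0,0,-0.014,0.0034,1,-0.0775,0,0,0,-0.014,0.0034,1,-0.0775,0,0,0,-0.014,0.0034,1,0,0,0,0,0,0,1]'
python3 - <<'E'
from dump import *
log()
# mat centre (668,146): scoop yaw -0.22 -> ydir -0.22
plan([640,143,285],Rt(-.22),nmin=15)
c=capture("scene"); a=crop(c,170,100,290,230,4)
w=capture("wrist"); cv2.imwrite("pics/d2.png",cv2.resize(np.hstack([a,np.zeros((520,2,3),np.uint8)]),None,fx=.75,fy=.75)); 
b=cv2.cvtColor(w["image"],cv2.COLOR_RGB2BGR)[:293,80:]
cv2.imwrite("pics/d2.png",np.hstack([cv2.resize(a,(360,390)),cv2.copyMakeBorder(b,0,390-293,0,0,0)]))
E
```

```text
time: 23.97
tool_pos: [610.8, -94.4, 270.3]
tcp_rot: [-2.194, 0.003, -0.004]
contact_force: [0.1, -0.4, -1.8]
grip_width: 14.5
finger_force: 30.0
time: 24.72
tool_pos: [611.1, -2.1, 301.9]
tcp_rot: [-3.128, -0.007, 0.006]
contact_force: [0.4, 0.4, -2.1]
grip_width: 14.5
finger_force: 30.0
24.72 [611.1  -2.1 301.9] [-3.128 -0.007  0.006] q [-0.14  0.47  1.16  0.01  1.51  1.43] F [ 0.4  0.4 -2.1] grip 14.5 30.0
n 15 row [-0.0003, -0.0006, -0.0598, 0.0102, -0.0085, 0.0015] mid [650.0, 60.0, 294.0]
```

View pics/d2.png

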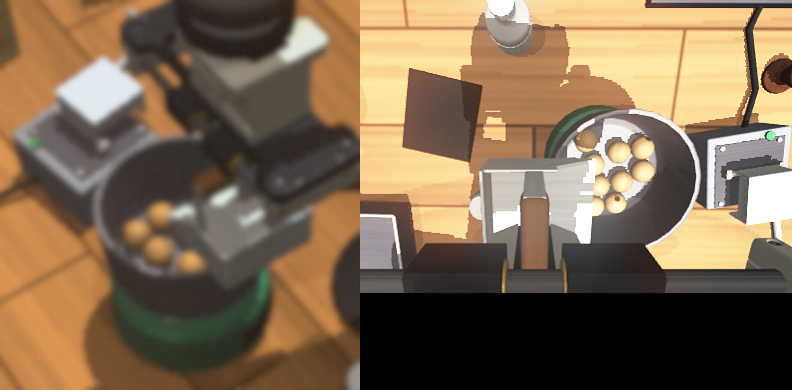

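All nine balls are in the bowl (right panel, around (615,175)) and the scoop is empty. Returning the scoop to the mat.

```bash
python3 -m inch '[0,0,-0.0598,0.0107,-0.0085,0.0015,1,0,0,-0.0598,0.0107,-0.0085,0.0015,1,0,0,-0.0598,0.0107,-0.0085,0.0015,1,0,0,-0.0598,0.0107,-0.0085,0.0015,1,0,0,-0.0598,0.0107,-0.0085,0.0015,1,0,0,-0.0598,0.0107,-0.0085,0.0015,1,0,0,-0.0598,0.0107,-0.0085,0.0015,1,0,0,-0.0598,0.0107,-0.0085,0.0015,1]' >/dev/null
python3 -m inch '[0,0,-0.0598,0.0107,-0.0085,0.0015,1,0,0,-0.0598,0.0107,-0.0085,0.0015,1,0,0,-0.0598,0.0107,-0.0085,0.0015,1,0,0,-0.0598,0.0107,-0.0085,0.0015,1,0,0,-0.0598,0.0107,-0.0085,0.0015,1,0,0,-0.0598,0.0107,-0.0085,0.0015,1,0,0,-0.0598,0.0107,-0.0085,0.0015,1,0,0,0,0,0,0,1]'
python3 - <<'E'
from dump import *
log()
plan([662.1,147.3,280],Rt(-.22))
E
```

```text
time: 26.15
tool_pos: [652.1, 137.9, 283.3]
tcp_rot: [-3.137, -0.02, 1.345]
contact_force: [0.8, 0.5, -1.3]
grip_width: 14.7
finger_force: 30.0
26.15 [652.1 137.9 283.3] [-3.137 -0.02   1.345] q [0.08 0.59 1.   0.02 1.55 0.31] F [ 0.8  0.5 -1.3] grip 14.7 30.0
n 1 row [-0.0031, -0.0131, -0.0036, 0.0142, 0.0096, 0.0042] mid [652.0, 138.0, 283.0]
```

Align, then descend to about z=80.

```bash
python3 -m inch '[-0.0031,-0.0131,-0.0036,0.0142,0.0096,0.0042,1,0,0,0,0,0,0.045,1,0,0,0,0,0,0.045,1,0,0,0,0,0,0.045,1,0,0,0,0,0,0.045,1,0,0,0,0,0,0.035,1,0,0,0,0,0,0.02,1,0,0,0,0,0,0.01,1,0,0,0,0,0,0.003,1,0,0,0,0,0,0,1]'
python3 - <<'E'
from dump import *
log()
plan([662.1,147.3,78],Rt(-.22))
E
```

```text
time: 26.98
tool_pos: [663.2, 145.2, 81.7]
tcp_rot: [3.141, 0.001, 1.345]
contact_force: [0.2, 0.6, -1.5]
grip_width: 14.9
finger_force: 30.0
26.98 [663.2 145.2  81.7] [3.141e+00 1.000e-03 1.345e+00] q [ 0.1   0.76  1.24 -0.    1.14  0.33] F [ 0.2  0.6 -1.5] grip 14.9 30.0
n 1 row [0.0005, 0.0007, -0.004, 0.0022, -0.0019, 0.0046] mid [663.0, 145.0, 82.0]
```

```bash
python3 -m inch '[0,0,-0.004,0.0022,-0.0019,0.0045,1,0,0,0,0,0,0.001,1,0,0,0,0,0,0,1,0,0,0,0,0,0,1]'; python3 -m inch '[0,0,0,0,0,0.0008,1,0,0,0,0,0,0,1]'
```

```text
time: 27.32
tool_pos: [661.8, 148.1, 77.6]
tcp_rot: [3.14, 0.001, 1.353]
contact_force: [0.2, 0.4, -2.3]
grip_width: 14.7
finger_force: 30.0
time: 27.48
tool_pos: [661.6, 148.0, 76.3]
tcp_rot: [3.141, 0.001, 1.353]
contact_force: [-0.4, -0.0, -1.7]
grip_width: 14.5
finger_force: 30.0
```

```bash
python3 -m inch '[0,0,0,0,0,0.0006,1,0,0,0,0,0,0,1]'; python3 -m inch '[0,0,0,0,0,0.0005,1,0,0,0,0,0,0,1]';
```

```text
time: 27.65
tool_pos: [661.6, 148.1, 75.9]
tcp_rot: [3.141, 0.001, 1.353]
contact_force: [-1.5, 0.5, 0.6]
grip_width: 14.9
finger_force: 30.0
time: 27.82
tool_pos: [661.6, 148.3, 75.8]
tcp_rot: [3.141, 0.001, 1.353]
contact_force: [-2.1, 2.0, 2.9]
grip_width: 14.8
finger_force: 30.0
```

```bash
python3 -m inch '[0,0,0,0,0,0,-1,0,0,0,0,0,0,-1,0,0,0,0,0,0,-1,0,0,0,0,0,0,-1,0,0,0,0,0,0,-1,0,0,0,0,0,0,-1,0,0,0,0,0,0,-1,0,0,0,0,0,-0.01,-1,0,0,0,0,0,-0.03,-1,0,0,0,0,0,-0.045,-1]'
python3 -m inch '[0,0,0,0,0,-0.045,-1,0,0,0,0,0,-0.045,-1,0,0,0,0,0,-0.045,-1,0,0,0,0,0,-0.03,-1]'
python3 - <<'E'
from dump import *
log()
plan([440,0,270],Rt(-.22),vmax=38)
E
```

```text
time: 28.65
tool_pos: [659.5, 147.8, 140.7]
tcp_rot: [-3.134, 0.004, 1.353]
contact_force: [1.1, 0.3, -1.1]
grip_width: 76.8
finger_force: 0.0
time: 28.98
tool_pos: [662.1, 148.3, 280.4]
tcp_rot: [3.136, -0.0, 1.353]
contact_force: [0.8, -0.7, 0.6]
grip_width: 91.5
finger_force: 0.0
28.98 [662.1 148.3 280.4] [ 3.136 -0.     1.353] q [ 0.11  0.62  0.96 -0.    1.56  0.33] F [ 0.8 -0.7  0.6] grip 91.5 0.0
n 8 row [0.0004, -0.0, 0.0002, -0.0302, -0.0288, 0.0015] mid [551.0, 74.0, 275.0]
```

```bash
python3 -m inch '[0,0,0,-0.0302,-0.0288,0.0015,-1,0,0,0,-0.0302,-0.0288,0.0015,-1,0,0,0,-0.0302,-0.0288,0.0015,-1,0,0,0,-0.0302,-0.0288,0.0015,-1,0,0,0,-0.0302,-0.0288,0.0015,-1,0,0,0,-0.0302,-0.0288,0.0015,-1,0,0,0,-0.0302,-0.0288,0.0015,-1,0,0,0,-0.0302,-0.0288,0.0015,-1,0,0,0,0,0,0,-1,0,0,0,0,0,0,-1]'
cat > lid.py <<'E'
from dump import *
def dark(name,x,y,z=12,r=110,tag="",thr=70):
    c=capture(name); g=c["image"].max(2)
    M=np.zeros(g.shape,np.uint8); cv2.fillPoly(M,[proj(c,circ(r,z)+[x,y,0]).astype(np.int32)],255)
    m=((g<thr).astype(np.uint8)*255)&M
    m=cv2.morphologyEx(m,cv2.MORPH_OPEN,np.ones((5,5)))
    k,_=cv2.findContours(m,cv2.RETR_EXTERNAL,cv2.CHAIN_APPROX_NONE); k=max(k,key=cv2.contourArea)
    h=cv2.convexHull(k)[:,0].astype(float)
    p=unproj(c,h,z)[:,:2]
    f=least_squares(lambda v:np.hypot(*(p-v[:2]).T)-v[2],[x,y,79],loss='soft_l1')
    print(name,"centre",f.x.round(1),"rms",np.sqrt((f.fun**2).mean()).round(1),"area",cv2.contourArea(k))
    im=cv2.cvtColor(c["image"],cv2.COLOR_RGB2BGR); draw(im,c,circ(79,z)+[f.x[0],f.x[1],0],1,0,(0,255,0)); draw(im,c,circ(15,44)+[f.x[0],f.x[1],0],1,0,(0,0,255))
    cv2.imwrite(f"pics/lid{tag}_{name}.png",im); return f.x
E
python3 - <<'E'
from lid import *
log()
for n in("wrist","scene","side"): dark(n,424,18)
E
```

```text
time: 29.82
tool_pos: [439.1, -1.2, 267.0]
tcp_rot: [3.14, 0.001, 1.351]
contact_force: [1.2, 0.6, -0.2]
grip_width: 91.7
finger_force: 0.0
29.82 [439.1  -1.2 267. ] [3.140e+00 1.000e-03 1.351e+00] q [-0.18  0.16  1.69 -0.    1.29  0.04] F [ 1.2  0.6 -0.2] grip 91.7 0.0
wrist centre [399.5  29.1  50.3] rms 5.9 area 2561.0
scene centre [422.7  15.2  76.6] rms 1.1 area 1751.0
side centre [421.6  17.5  80.5] rms 2.3 area 1608.5
```

View pics/lid_wrist.png

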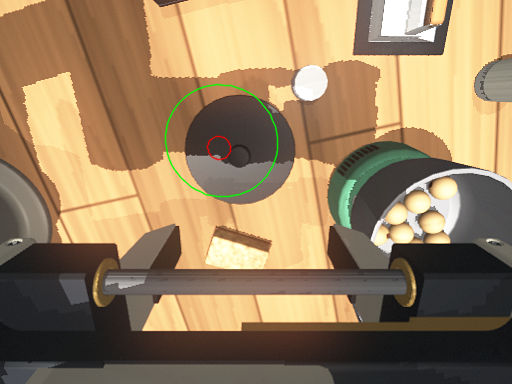

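The lid's disc spans u 185–295, v 95–203, with the knob at (240,155). It has not been disturbed.

```bash
python3 - <<'E'
from lid import *
c=capture("wrist")
for z in(8,16):
    def ext(x,y):
        q=proj(c,circ(79,z,300)+[x,y,0]); return q[:,0].min(),q[:,0].max(),q[:,1].min(),q[:,1].max()
    r=least_squares(lambda v:np.array(ext(*v))-[185,295,95,203],[424,18]);print(z,r.x,r.fun)
print(unproj(c,[(240,155)],44))
plan([422.5,17,120],Rt(-.22))
E
```

```text
8 [423.20907831  12.53385001] [ 0.05252452 -0.05249674 -0.49408931  0.62019425]
16 [423.80837607  13.45408467] [-1.03835203  1.03999383 -1.364897    1.88567405]
[[425.485342    15.26271161  44.        ]]
n 4 row [0.0001, 0.0002, 0.0004, 0.004, -0.0067, 0.0457] mid [432.0, 8.0, 193.0]
```

```bash
python3 -m inch '[0,0,0,0.0179,-0.0225,0.02,-1,0,0,0,0,0,0.045,-1,0,0,0,0,0,0.045,-1,0,0,0,0,0,0.045,-1,0,0,0,0,0,0.04,-1,0,0,0,0,0,0.03,-1,0,0,0,0,0,0.025,-1,0,0,0,0,0,0.015,-1,0,0,0,0,0,0.01,-1,0,0,0,0,0,0,-1]'
python3 - <<'E'
from lid import *
log(); plan([423.5,14.5,31],Rt(-.22))
E
```

```text
time: 30.85
tool_pos: [424.9, 17.5, 44.3]
tcp_rot: [-3.138, 0.002, 1.354]
contact_force: [-0.5, 0.1, 0.7]
grip_width: 92.0
finger_force: 0.0
30.85 [424.9  17.5  44.3] [-3.138e+00  2.000e-03  1.354e+00] q [-0.14  0.45  2.02 -0.    0.67  0.08] F [-0.5  0.1  0.7] grip 92.0 0.0
n 1 row [-0.0021, 0.0011, 0.0019, -0.004, -0.0008, 0.0166] mid [425.0, 17.0, 44.0]
```

```bash
python3 -m inch '[0,0,0,-0.004,-0.0008,0.008,-1,0,0,0,0,0,0.0085,-1,0,0,0,0,0,0,1,0,0,0,0,0,0,1,0,0,0,0,0,0,1,0,0,0,0,0,0,1,0,0,0,0,0,0,1,0,0,0,0,0,0,1,0,0,0,0,0,0,1,0,0,0,0,0,0,1]'
python3 -m inch '[0,0,0,0,0,0,1,0,0,0,0,0,0,1,0,0,0,0,0,0,1,0,0,0,0,0,0,1]'
```

```text
time: 31.68
tool_pos: [424.0, 13.9, 32.8]
tcp_rot: [3.142, 0.001, 1.353]
contact_force: [0.2, 0.6, 0.6]
grip_width: 43.2
finger_force: 0.0
time: 32.02
tool_pos: [423.7, 14.0, 32.6]
tcp_rot: [-3.141, 0.001, 1.353]
contact_force: [-0.5, 0.5, 1.4]
grip_width: 29.2
finger_force: 30.0
```

```bash
python3 -m inch '[0,0,0,0,0,-0.015,1,0,0,0,0,0,-0.035,1,0,0,0,0,0,-0.045,1,0,0,0,0,0,-0.045,1,0,0,0,0,0,-0.045,1,0,0,0,0,0,-0.045,1,0,0,0,0,0,-0.045,1,0,0,0,0,0,-0.025,1,0,0,0,0,0,0,1]'
python3 - <<'E'
from lid import *
log(); plan([609.8,-89,265],Rt(-.22),vmax=28)
E
```

```text
time: 32.77
tool_pos: [426.0, 14.1, 277.0]
tcp_rot: [3.133, 0.001, 1.353]
contact_force: [-0.3, 0.3, -1.3]
grip_width: 29.1
finger_force: 30.0
32.77 [426.   14.1 277. ] [3.133e+00 1.000e-03 1.353e+00] q [-0.15  0.12  1.71 -0.    1.31  0.07] F [-0.3  0.3 -1.3] grip 29.1 30.0
n 8 row [0.0007, 0.0001, 0.0002, -0.0095, 0.0315, 0.002] mid [518.0, -37.0, 271.0]
```

```bash
python3 -m inch '[0,0,0,-0.005,0.016,0.001,1,0,0,0,-0.0095,0.0315,0.002,1,0,0,0,-0.0095,0.0315,0.002,1,0,0,0,-0.0095,0.0315,0.002,1,0,0,0,-0.0095,0.0315,0.002,1,0,0,0,-0.0095,0.0315,0.002,1,0,0,0,-0.0095,0.0315,0.002,1,0,0,0,-0.0095,0.0315,0.002,1,0,0,0,-0.005,0.016,0.001,1,0,0,0,0,0,0,1]'
python3 - <<'E'
from lid import *
import pickle
log(); plan([609.8,-89,250],Rt(-.22),vmax=28)
c,s=capture("scene"),capture("side"); pickle.dump((c,s),open("cams2.pkl","wb"))
w=capture("wrist"); pickle.dump(w,open("w7.pkl","wb"))
def ov(cam,x0,y0,x1,y1,sc):
    im=crop(cam,x0,y0,x1,y1,sc); o=np.array([x0,y0])
    for P,col in[(circ(77,174),(0,255,0)),(rect(-94,10,-255,-145,62),(0,0,255)),(np.array([(-108,-222,74),(-108,-178,74)]),(255,0,255)),(rect(-104,-40,-230,-170,100),(255,255,0))]:
        draw(im,cam,W(609.8,-89,.18,P),sc,o,col)
    return im
a=ov(c,175,100,285,220,4);b=ov(s,205,120,305,230,3.6)
b=cv2.copyMakeBorder(b,0,max(0,480-b.shape[0]),0,0,0)[:480]
cv2.imwrite("pics/ov.png",np.hstack([a,b]))
E
```

```text
time: 33.6
tool_pos: [609.4, -91.2, 255.4]
tcp_rot: [-3.137, 0.002, 1.351]
contact_force: [-1.3, 0.9, -1.8]
grip_width: 29.1
finger_force: 30.0
33.6 [609.4 -91.2 255.4] [-3.137e+00  2.000e-03  1.351e+00] q [-0.27  0.5   1.22 -0.    1.42 -0.05] F [-1.3  0.9 -1.8] grip 29.1 30.0
n 1 row [-0.0033, 0.0011, 0.0002, 0.0028, -0.0001, 0.0067] mid [609.0, -91.0, 255.0]
```

View pics/ov.png

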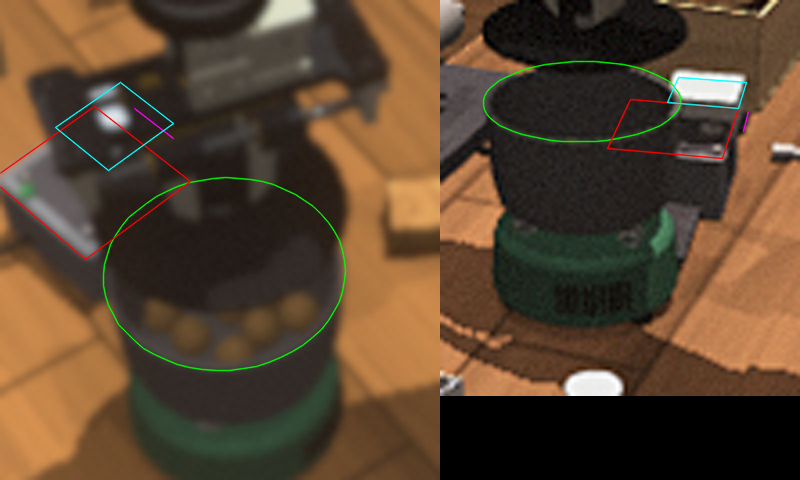

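The overlay agrees with the rim in both views: right panel rim at u 484–681, hood at (708,88). The box lines also fit with yaw near 0.18. Lowering the lid.

```bash
python3 -m inch '[-0.0033,0.0011,0,0.0028,0,0.015,1,0,0,0,0,0,0.02,1,0,0,0,0,0,0.015,1,0,0,0,0,0,0.008,1,0,0,0,0,0,0.002,1,0,0,0,0,0,0,1,0,0,0,0,0,0,1]'
python3 -m inch '[0,0,0,0,0,0.004,1,0,0,0,0,0,0.002,1,0,0,0,0,0,0,1,0,0,0,0,0,0,1]'; python3 -m inch '[0,0,0,0,0,0.002,1,0,0,0,0,0,0.001,1,0,0,0,0,0,0,1,0,0,0,0,0,0,1]'
```

```text
time: 34.33
tool_pos: [608.8, -87.0, 212.7]
tcp_rot: [3.136, -0.0, 1.353]
contact_force: [-0.8, 0.4, -1.2]
grip_width: 29.3
finger_force: 30.0
time: 34.67
tool_pos: [608.7, -87.1, 207.2]
tcp_rot: [3.137, -0.0, 1.353]
contact_force: [-0.2, -0.4, -1.1]
grip_width: 29.3
finger_force: 30.0
time: 35.0
tool_pos: [608.6, -87.1, 204.6]
tcp_rot: [3.137, -0.0, 1.353]
contact_force: [1.1, -0.9, -1.2]
grip_width: 29.1
finger_force: 30.0
```

```bash
python3 -m inch '[0,0,0,-0.0016,0.0016,0.002,1,0,0,0,0,0,0.002,1,0,0,0,0,0,0,1,0,0,0,0,0,0,1]'; python3 -m inch '[0,0,0,0,0,0.002,1,0,0,0,0,0,0,1,0,0,0,0,0,0,1]';python3 -m inch '[0,0,0,0,0,0.001,1,0,0,0,0,0,0,1,0,0,0,0,0,0,1]'
```

```text
time: 35.33
tool_pos: [609.6, -88.6, 201.3]
tcp_rot: [3.137, -0.0, 1.353]
contact_force: [-0.4, 0.3, -0.6]
grip_width: 29.3
finger_force: 30.0
time: 35.58
tool_pos: [609.6, -88.5, 199.8]
tcp_rot: [3.137, -0.0, 1.353]
contact_force: [0.0, -0.1, -0.6]
grip_width: 28.9
finger_force: 30.0
time: 35.83
tool_pos: [609.8, -88.6, 199.3]
tcp_rot: [3.136, -0.0, 1.353]
contact_force: [-0.0, -0.8, -0.1]
grip_width: 29.1
finger_force: 30.0
```

```bash
python3 -m inch '[0,0,0,0,0,0.001,1,0,0,0,0,0,0,1,0,0,0,0,0,0,1]';python3 -m inch '[0,0,0,0,0,0.001,1,0,0,0,0,0,0,1,0,0,0,0,0,0,1]';python3 -m inch '[0,0,0,0,0,0.001,1,0,0,0,0,0,0,1,0,0,0,0,0,0,1]'
```

```text
time: 36.08
tool_pos: [609.9, -88.6, 198.9]
tcp_rot: [3.136, -0.0, 1.353]
contact_force: [0.4, 0.3, 3.1]
grip_width: 28.9
finger_force: 30.0
time: 36.33
tool_pos: [609.9, -88.6, 198.9]
tcp_rot: [3.135, -0.0, 1.353]
contact_force: [-1.6, 0.6, 7.9]
grip_width: 29.5
finger_force: 30.0
time: 36.58
tool_pos: [610.0, -88.6, 198.8]
tcp_rot: [3.134, -0.0, 1.353]
contact_force: [-2.5, 0.4, 13.0]
grip_width: 28.8
finger_force: 30.0
```

Seated at the predicted height. Releasing.

```bash
python3 -m inch '[0,0,0,0,0,-0.0025,1,0,0,0,0,0,0,-1,0,0,0,0,0,0,-1,0,0,0,0,0,0,-1,0,0,0,0,0,0,-1,0,0,0,0,0,0,-1,0,0,0,0,0,0,-1,0,0,0,0,0,-0.01,-1,0,0,0,0,0,-0.03,-1,0,0,0,0,0,-0.045,-1]'
python3 -m inch '[0,0,0,0,0,-0.045,1,0,0,0,0,0,-0.02,1,0,0,0,0,0,0,1]'
python3 - <<'E'
from dump import *
log()
np.random.seed(0)
# flap geometry: tumbler T=(610,-88.6), yaw .18
T=np.array([610,-88.6,0]); th=.18
def tw(p): return W(T[0],T[1],th,[p])[0]
for nm,p in dict(lip=(-108,-200,74),hinge=(-40,-200,74),tog=(-75,-200,64)).items(): print(nm,tw(p).round(1))
# tool z leaning 45deg: dir (sin45 along +x, -cos45 z); tool y axis options: horizontal (along tumbler y) or in-plane
f=R.from_euler('z',th).as_matrix()
z=f@[.7071,0,-.7071]; u=f@[0,1,0]
q0=get_obs()["joint_positions"]
for nm,y in (("y=+ty",u),("y=-ty",-u),("inplane",np.cross(z,u)),("inplane-",-np.cross(z,u))):
    Rg=R.from_matrix(np.column_stack([np.cross(y,z),y,z]))
    print(nm,Rg.as_euler('xyz').round(3),[ (lambda r:(r[0].round(2).tolist(),round(r[1],4)))(ik(tw(p),Rg,P,K,q0)) for p in((-120,-200,60),(-80,-200,110))])
E
```

```text
time: 37.42
tool_pos: [607.9, -88.2, 264.7]
tcp_rot: [-3.139, -0.001, 1.353]
contact_force: [0.7, -0.5, -0.1]
grip_width: 85.0
finger_force: 0.0
time: 37.67
tool_pos: [610.5, -88.8, 324.7]
tcp_rot: [3.127, 0.0, 1.353]
contact_force: [-0.1, 0.1, -0.7]
grip_width: 73.5
finger_force: 0.0
37.67 [610.5 -88.8 324.7] [3.127 0.    1.353] q [-0.27  0.47  1.1   0.    1.56 -0.05] F [-0.1  0.1 -0.7] grip 73.5 0.0
lip [ 539.6 -304.7   74. ]
hinge [ 606.5 -292.5   74. ]
tog [ 572.  -298.8   64. ]
y=+ty [-3.142  0.785 -2.962] [([-1.0, 0.65, 1.95, 1.37, 0.73, 2.36], np.float64(0.0)), ([-0.92, 0.57, 1.87, 1.25, 0.73, 2.61], np.float64(0.0))]
y=-ty [ 3.142 -0.785  0.18 ] [([-1.0, 0.65, 1.95, 1.37, 0.73, -0.78], np.float64(0.0)), ([-0.92, 0.57, 1.87, 1.25, 0.73, -0.53], np.float64(0.0))]
inplane [2.356 0.    1.751] [([-1.0, 0.65, 1.95, 1.37, 0.73, -2.35], np.float64(0.0)), ([-0.92, 0.57, 1.87, 1.25, 0.73, -2.1], np.float64(0.0))]
inplane- [-2.356  0.    -1.391] [([-1.0, 0.65, 1.95, 1.37, 0.73, 0.79], np.float64(0.0)), ([-0.92, 0.57, 1.87, 1.25, 0.73, 1.04], np.float64(0.0))]
```

```bash
cat > flap.py <<'E'
from dump import *
TX,TY,TH=610.,-88.6,.18
r=.70710678
def Rflap():
    f=R.from_euler('z',TH).as_matrix(); z=f@[r,0,-r]; y=f@[0,-1,0]
    return R.from_matrix(np.column_stack([np.cross(y,z),y,z]))
def tcp(tipx,tipz,y=-200.):  # finger tip in tumbler xz -> world TCP
    return W(TX,TY,TH,[(tipx-11*r,y,tipz+11*r)])[0]
def tip():
    o=get_obs(); p=np.array(o["tool_pos"])+rot(o).as_matrix()@[0,0,11]
    q=(p-[TX,TY,0])@R.from_euler('z',TH).as_matrix(); print("tip(tumbler)",q.round(1)); return q
E
python3 - <<'E'
from flap import *
a=np.array([460,-250,330.]); plan(a)
R0=rot(); plan(tcp(-190,150),Rflap(),p0=a,R0=R0,nmin=12)
print(tcp(-190,150),rot().as_matrix().round(3).tolist(),Rflap().as_matrix().round(3).tolist())
# check IK along joint motion
q=get_obs()["joint_positions"]
for t in(tcp(-190,150),tcp(-112,50),tcp(-88,101),tcp(-66,94)):
    q,c=ik(t,Rflap(),P,K,q); print(q.round(2),round(c,5))
E
```

```text
n 6 row [0.0, 0.0, 0.0, -0.0396, -0.0233, -0.0014] mid [535.0, -169.0, 327.0]
n 12 row [-0.0248, 0.038, 0.0619, -0.013, 0.0019, 0.0148] mid [453.0, -300.0, 250.0]
[ 451.22310505 -320.77688079  157.77817458] [[0.216, 0.976, 0.014], [0.976, -0.216, -0.003], [-0.0, 0.015, -1.0]] [[0.696, 0.179, 0.696], [0.127, -0.984, 0.127], [0.707, -0.0, -0.707]]
[-1.17  0.41  1.99  1.09  0.89 -0.56] 0.0
[-1.    0.65  1.95  1.38  0.73 -0.78] 0.0
[-0.95  0.57  1.89  1.25  0.74 -0.56] 0.0
[-0.91  0.59  1.86  1.27  0.72 -0.55] 0.0
```

```bash
python3 -m inch '[0,0,0,-0.0396,-0.0233,-0.0014,1,0,0,0,-0.0396,-0.0233,-0.0014,1,0,0,0,-0.0396,-0.0233,-0.0014,1,0,0,0,-0.0396,-0.0233,-0.0014,1,0,0,0,-0.0396,-0.0233,-0.0014,1,0,0,0,-0.0396,-0.0233,-0.0014,1,0,0,0,0,0,0,1]'
python3 -m inch '[-0.0248,0.038,0.0619,-0.013,0.0019,0.0148,1,-0.0248,0.038,0.0619,-0.013,0.0019,0.0148,1,-0.0248,0.038,0.0619,-0.013,0.0019,0.0148,1,-0.0248,0.038,0.0619,-0.013,0.0019,0.0148,1,-0.0248,0.038,0.0619,-0.013,0.0019,0.0148,1,-0.0248,0.038,0.0619,-0.013,0.0019,0.0148,1,-0.0248,0.038,0.0619,-0.013,0.0019,0.0148,1,-0.0248,0.038,0.0619,-0.013,0.0019,0.0148,1,-0.0248,0.038,0.0619,-0.013,0.0019,0.0148,1,-0.0248,0.038,0.0619,-0.013,0.0019,0.0148,1]'
python3 -c "
from flap import *
log(); tip(); plan(tcp(-190,150),Rflap())"
```

```text
time: 38.25
tool_pos: [455.0, -253.8, 324.8]
tcp_rot: [3.139, 0.002, 1.347]
contact_force: [1.2, -0.4, 0.5]
grip_width: 27.2
finger_force: 0.0
time: 39.08
tool_pos: [446.8, -321.1, 185.3]
tcp_rot: [3.066, -0.658, 0.409]
contact_force: [-0.3, 0.3, -0.1]
grip_width: 0.2
finger_force: 0.0
39.08 [ 446.8 -321.1  185.3] [ 3.066 -0.658  0.409] q [-1.12  0.36  1.86  0.82  0.98 -0.43] F [-0.3  0.3 -0.1] grip 0.2 0.0
tip(tumbler) [-195.5 -198.8  176.7]
n 2 row [-0.0254, 0.0401, 0.0587, -0.0094, -0.0, 0.0147] mid [449.0, -321.0, 171.0]
```

```bash
python3 -m inch '[-0.0254,0.0401,0.0587,-0.0094,0,0.0147,1,-0.0254,0.0401,0.0587,-0.0094,0,0.0147,1,0,0,0,0,0,0,1,0,0,0,0,0,0,1]'
python3 - <<'E'
from flap import *
log(); tip(); plan(tcp(-130,45),Rflap())
L=[(rect(-94,10,-255,-145,62),(0,0,255)),(np.array([(-100,-222,74),(-108,-222,74),(-108,-178,74),(-100,-178,74)]),(255,0,255)),(rect(-104,-40,-230,-170,110),(255,255,0)),(np.array([(-94,-255,0),(-94,-255,62),(-94,-145,62),(-94,-145,0)]),(0,0,255))]
ims=[]
for n,H in(("wrist",400),("scene",0),("side",0)):
    c=capture(n); q=np.vstack([proj(c,W(TX,TY,TH,P)) for P,_ in L[:3]]); print(n,q.min(0).round(),q.max(0).round())
    x0,y0=np.maximum(q.min(0)-14,0).astype(int); x1,y1=np.minimum(q.max(0)+14,[511,383]).astype(int)
    sc={"wrist":min(480/(x1-x0),590/(y1-y0)),"scene":min(315/(x1-x0),295/(y1-y0)),"side":min(315/(x1-x0),295/(y1-y0))}[n]
    im=crop(c,x0,y0,x1,y1,sc)
    for P,col in L: draw(im,c,W(TX,TY,TH,P),sc,np.array([x0,y0]),col)
    print(n,x0,y0,sc,im.shape); ims.append(im)
cv=np.zeros((600,800,3),np.uint8)
def put(i,x,y): h,w=i.shape[:2]; h=min(h,600-y);w=min(w,800-x); cv[y:y+h,x:x+w]=i[:h,:w]
put(ims[0],0,0);put(ims[1],482,0);put(ims[2],482,300)
cv2.imwrite("pics/box.png",cv)
E
```

```text
time: 39.42
tool_pos: [450.1, -320.0, 157.5]
tcp_rot: [-3.14, -0.782, 0.187]
contact_force: [-0.1, 0.3, 0.4]
grip_width: 0.6
finger_force: 0.0
39.42 [ 450.1 -320.   157.5] [-3.14  -0.782  0.187] q [-1.17  0.41  1.99  1.08  0.9  -0.56] F [-0.1  0.3  0.4] grip 0.6 0.0
tip(tumbler) [-191.  -199.   149.7]
n 4 row [-0.001, 0.0006, 0.0008, -0.0096, 0.0004, 0.0366] mid [480.0, -315.0, 105.0]
wrist [204.  99.] [308. 180.]
wrist 189 85 3.6090225563909772 (393, 480, 3)
scene [173. 118.] [223. 165.]
scene 158 104 3.933333333333333 (295, 307, 3)
side [251. 139.] [291. 164.]
side 237 124 4.701492537313433 (249, 315, 3)
```

View pics/box.png

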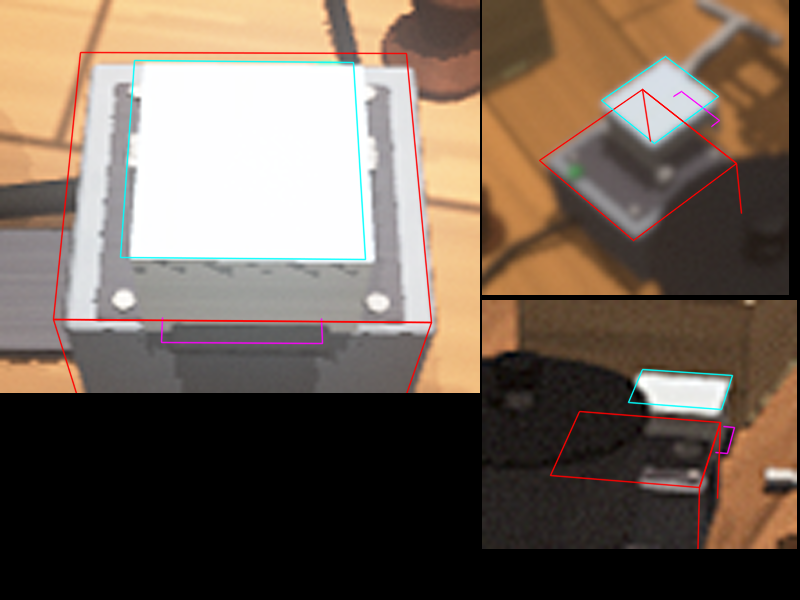

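The wrist panel shows the hood's real outline about 9 px right of my overlay (roughly 2 mm to -y) and its front edge at row 262. The lip tab is at (245,335). I'll shift the model accordingly.

```bash
sed -i 's/^TX,TY,TH=.*/TX,TY,TH=609.4,-90.7,.18/' flap.py
python3 - <<'E'
from flap import *
tip(); Rg=Rflap()
H=np.array([-40,74]);d=np.array([r,-r])
pts=[(-130,40),(-113,46)]
for ph in(0,10,20,30,40):
    a=np.radians(ph); e=H+np.array([-68*np.cos(a)-2*np.sin(a)*-1,68*np.sin(a)-2*np.cos(a)]); T=e+10*d-6.7; pts.append(tuple(T.round(1)))
pts+=[(-88.4,101.1),(-77,98.5),(-65.8,94)]
p=None;Rc=None
for x in pts:
    t=tcp(*x); print(x,end=" "); plan(t,Rg,p0=p,R0=Rc,vmax=38 if p is None else 8); p=t;Rc=Rg
E
```

```text
tip(tumbler) [-189.  -198.7  151.9]
(-130, 40) n 4 row [-0.0004, 0.0004, 0.0017, -0.0117, 0.0004, 0.0378] mid [480.0, -317.0, 104.0]
(-113, 46) n 3 row [0.0, 0.0, 0.0, 0.0068, 0.0, 0.0032] mid [515.0, -311.0, 50.0]
(np.float64(-107.6), np.float64(58.2)) n 2 row [0.0, 0.0, 0.0, 0.0078, 0.0, -0.003] mid [529.0, -309.0, 60.0]
(np.float64(-106.2), np.float64(70.1)) n 2 row [0.0, 0.0, 0.0, 0.0059, 0.0, -0.0046] mid [532.0, -308.0, 72.0]
(np.float64(-102.8), np.float64(81.6)) n 2 row [0.0, 0.0, 0.0, 0.0066, -0.0, -0.0036] mid [535.0, -308.0, 84.0]
(np.float64(-97.5), np.float64(92.5)) n 2 row [0.0, 0.0, 0.0, 0.0072, 0.0, -0.0025] mid [539.0, -307.0, 95.0]
(np.float64(-90.4), np.float64(102.4)) n 2 row [0.0, 0.0, 0.0, 0.0075, -0.0, -0.0012] mid [545.0, -306.0, 105.0]
(-88.4, 101.1) n 1 row [0.0, 0.0, 0.0, 0.0006, -0.0, 0.0029] mid [549.0, -305.0, 110.0]
(-77, 98.5) n 2 row [0.0, 0.0, 0.0, 0.0039, -0.0, 0.0062] mid [556.0, -304.0, 108.0]
(-65.8, 94) n 2 row [0.0, 0.0, 0.0, 0.003, -0.0, 0.0069] mid [567.0, -302.0, 104.0]
```

```bash
python3 -m inch '[0,0,0.0017,-0.0117,0.0004,0.0378,1,0,0,0.0017,-0.0117,0.0004,0.0378,1,0,0,0.0017,-0.0117,0.0004,0.0378,1,0,0,0.0017,-0.0117,0.0004,0.0378,1,0,0,0,0.0068,0,0.0032,1,0,0,0,0.0068,0,0.0032,1,0,0,0,0.0068,0,0.0032,1,0,0,0,0,0,0,1,0,0,0,0,0,0,1]'
python3 -c "
from flap import *
tip();plan(tcp(-107.6,57),Rflap(),vmax=8)"
```

```text
time: 40.32
tool_pos: [526.1, -309.1, 55.0]
tcp_rot: [-3.14, -0.785, 0.178]
contact_force: [-0.3, 0.2, -0.4]
grip_width: 0.2
finger_force: 0.0
tip(tumbler) [-113.3 -200.    47.2]
n 2 row [-0.0001, 0.0, -0.0004, 0.0069, 0.0, -0.0018] mid [529.0, -309.0, 60.0]
```

Now lift along the arc to about 20°, then check the flap from the images.

```bash
python3 -m inch '[0,0,0,0.0069,0,-0.0018,1,0,0,0,0.0069,0,-0.0025,1,0,0,0,0.0059,0,-0.0046,1,0,0,0,0.0059,0,-0.0046,1,0,0,0,0.0066,0,-0.0036,1,0,0,0,0.0066,0,-0.0036,1,0,0,0,0,0,0,1,0,0,0,0,0,0,1]'
cat > fl.py <<'E'
from flap import *
def flapang():
    """bright hood top quad: compare brightness in predicted hood-top footprint over angle, for scene+side"""
    for n in("scene","side"):
        c=capture(n); g=c["image"].min(2).astype(float); s=[]
        A=range(0,91,10)
        for ph in A:
            a=np.radians(ph); q=rect(-62,-4,-26,26,0); q[:,2]=36
            x=q[:,0]*np.cos(a)+q[:,2]*np.sin(a); z=-q[:,0]*np.sin(a)+q[:,2]*np.cos(a)
            p=proj(c,W(TX,TY,TH,np.c_[x-40,q[:,1]-200,z+74])).astype(np.int32)
            m=np.zeros(g.shape,np.uint8); cv2.fillPoly(m,[p],1); s.append(int(g[m>0].mean()))
        print(n,dict(zip(A,s)))
E
python3 -c "
from fl import *
tip();flapang();plan(tcp(-97.5,92.5),Rflap(),vmax=8)"
```

```text
time: 40.98
tool_pos: [535.9, -306.8, 86.6]
tcp_rot: [-3.136, -0.784, 0.174]
contact_force: [-1.3, -0.3, 0.3]
grip_width: 0.7
finger_force: 0.5
tip(tumbler) [-103.3 -199.4   78.8]
scene {0: 194, 10: 200, 20: 208, 30: 203, 40: 183, 50: 162, 60: 144, 70: 120, 80: 97, 90: 83}
side {0: 151, 10: 181, 20: 153, 30: 103, 40: 57, 50: 37, 60: 34, 70: 36, 80: 31, 90: 29}
n 2 row [-0.0009, 0.0006, -0.0016, 0.009, 0.0004, -0.0037] mid [539.0, -306.0, 93.0]
```

The flap is rising with the finger, with the brightness peak near 10–20°. Continuing to 40°.

```bash
python3 -m inch '[0,0,0,0.009,0,-0.0037,1,0,0,0,0.009,0,-0.0037,1,0,0,0,0.0075,0,-0.0012,1,0,0,0,0.0075,0,-0.0012,1,0,0,0,0,0,0,1,0,0,0,0,0,0,1]'
python3 -c "
from fl import *
tip();flapang();plan(tcp(-88.4,101.1),Rflap(),vmax=8)"
```

```text
time: 41.58
tool_pos: [548.7, -304.3, 110.2]
tcp_rot: [-3.135, -0.784, 0.174]
contact_force: [-1.3, -1.2, 0.5]
grip_width: 0.6
finger_force: 0.6
tip(tumbler) [ -90.2 -199.3  102.5]
scene {0: 138, 10: 146, 20: 157, 30: 165, 40: 171, 50: 163, 60: 151, 70: 133, 80: 115, 90: 96}
side {0: 92, 10: 120, 20: 130, 30: 129, 40: 110, 50: 46, 60: 35, 70: 36, 80: 33, 90: 29}
n 1 row [-0.0019, 0.0014, -0.0033, 0.0009, 0.0009, 0.0027] mid [548.0, -304.0, 110.0]
```

```bash
python3 -m inch '[0,0,0,0.0009,0.0009,0.0027,1,0,0,0,0.002,0,0.0035,1,0,0,0,0.002,0,0.0035,1,0,0,0,0.002,0,0.0035,1,0,0,0,0.0018,0,0.0025,1,0,0,0,0,0,0,1]'
python3 -c "
from fl import *
tip();log();plan(tcp(-65.8,94),Rflap(),vmax=4)"
```

```text
time: 42.18
tool_pos: [564.2, -302.8, 109.1]
tcp_rot: [-3.136, -0.789, 0.176]
contact_force: [-2.5, 1.9, 14.1]
grip_width: 0.6
finger_force: 7.0
tip(tumbler) [ -74.7 -200.5  101.4]
42.18 [ 564.2 -302.8  109.1] [-3.136 -0.789  0.176] q [-0.93  0.58  1.87  1.25  0.74 -0.54] F [-2.5  1.9 14.1] grip 0.6 7.0
n 3 row [-0.0005, -0.0008, -0.0007, 0.0004, -0.0002, 0.0048] mid [567.0, -302.0, 107.0]
```

Force points up, so the lower corner is riding on top of the lever's ball. I'll back off, go lower, and push again.

```bash
python3 -m inch '[0,0,0,0,0,-0.008,1,0,0,0,0,0,-0.0125,1,0,0,0,-0.008,0,0,1,0,0,0,-0.0075,0,0,1,0,0,0,0,0,0,1,0,0,0,0,0,0,1]'
python3 -c "
from fl import *
tip();log();flapang();plan(tcp(-91,95),Rflap(),vmax=8);plan(tcp(-67.5,91),Rflap(),p0=tcp(-91,95),R0=Rflap(),vmax=4)"
```

```text
time: 42.68
tool_pos: [541.7, -306.4, 108.3]
tcp_rot: [-3.132, -0.783, 0.171]
contact_force: [-1.2, -0.0, 0.1]
grip_width: 0.6
finger_force: 0.6
tip(tumbler) [ -97.5 -200.   100.5]
42.68 [ 541.7 -306.4  108.3] [-3.132 -0.783  0.171] q [-0.97  0.56  1.9   1.24  0.75 -0.57] F [-1.2 -0.   0.1] grip 0.6 0.6
scene {0: 147, 10: 156, 20: 169, 30: 177, 40: 180, 50: 168, 60: 152, 70: 132, 80: 112, 90: 91}
side {0: 104, 10: 130, 20: 135, 30: 141, 40: 93, 50: 41, 60: 34, 70: 36, 80: 31, 90: 29}
n 2 row [-0.001, 0.0007, -0.0018, 0.0, -0.0, 0.0053] mid [545.0, -306.0, 106.0]
n 6 row [0.0, 0.0, 0.0, 0.0029, 0.0, 0.0041] mid [560.0, -303.0, 101.0]
```

```bash
python3 -m inch '[0,0,0,-0.001,0,0.0053,1,0,0,0,-0.001,0,0.0053,1,0,0,0,0,0,0,1]'; python3 -m inch '[0,0,0,0.0029,0,0.0041,1,0,0,0,0.0029,0,0.0041,1,0,0,0,0,0,0,1]'
python3 -c "
from fl import *
tip()"
```

```text
time: 43.03
tool_pos: [547.3, -305.1, 101.2]
tcp_rot: [-3.133, -0.783, 0.173]
contact_force: [0.1, 0.3, -1.3]
grip_width: 0.5
finger_force: 0.5
time: 43.28
tool_pos: [555.6, -303.8, 100.7]
tcp_rot: [-3.135, -0.784, 0.174]
contact_force: [1.1, -1.1, -0.5]
grip_width: 0.3
finger_force: 0.8
tip(tumbler) [ -83.3 -199.9   92.9]
```

```bash
python3 -m inch '[0,0,0,0.0029,0,0.0041,1,0,0,0,0.0029,0,0.0041,1,0,0,0,0,0,0,1]'; python3 -m inch '[0,0,0,0.0026,0,0.0041,1,0,0,0,0,0,0,1]'; python3 -m inch '[0,0,0,0.0026,0,0.0041,1,0,0,0,0,0,0,1]'
python3 -c "
from fl import *
tip(); flapang()"
```

```text
time: 43.53
tool_pos: [563.7, -302.5, 100.2]
tcp_rot: [-3.135, -0.785, 0.175]
contact_force: [-0.3, 0.5, 1.5]
grip_width: 0.1
finger_force: 2.0
time: 43.7
tool_pos: [566.8, -302.0, 99.0]
tcp_rot: [-3.135, -0.784, 0.174]
contact_force: [-7.1, -0.4, 8.0]
grip_width: 0.4
finger_force: 6.5
time: 43.87
tool_pos: [568.3, -302.0, 98.5]
tcp_rot: [-3.137, -0.782, 0.174]
contact_force: [-33.6, -0.9, 23.7]
grip_width: 0.2
finger_force: 21.2
tip(tumbler) [ -70.5 -200.5   90.7]
scene {0: 128, 10: 136, 20: 147, 30: 155, 40: 162, 50: 156, 60: 147, 70: 131, 80: 115, 90: 99}
side {0: 82, 10: 106, 20: 125, 30: 123, 40: 118, 50: 56, 60: 35, 70: 36, 80: 32, 90: 30}
```

The strong reaction along the push axis, at the tip position predicted for full travel, says the toggle is at its stop. Withdrawing under the flap.

```bash
python3 -m inch '[0,0,0,-0.0045,0,-0.0085,1,0,0,0,-0.0055,0,-0.0082,1,0,0,0,-0.0058,0,-0.0082,1,0,0,0,0,0,0,1,0,0,0,0,0,0,1]'
python3 - <<'E'
from flap import *
tip(); log(); Rg=Rflap(); p=None;Rc=None
for x in[(-97.5,91),(-102.8,81.6),(-106.5,70),(-109,58),(-116,46),(-135,42)]:
    t=tcp(*x); print(x,end=" "); plan(t,Rg,p0=p,R0=Rc,vmax=12); p=t;Rc=Rg
E
```

```text
time: 44.38
tool_pos: [547.2, -305.5, 102.5]
tcp_rot: [-3.134, -0.783, 0.172]
contact_force: [-1.8, 0.2, -0.3]
grip_width: 0.1
finger_force: 0.6
tip(tumbler) [ -91.9 -200.1   94.7]
44.38 [ 547.2 -305.5  102.5] [-3.134 -0.783  0.172] q [-0.96  0.58  1.9   1.26  0.74 -0.58] F [-1.8  0.2 -0.3] grip 0.1 0.6
(-97.5, 91) n 1 row [-0.0017, 0.0014, -0.0037, -0.0082, -0.0002, -0.0017] mid [547.0, -305.0, 102.0]
(-102.8, 81.6) n 1 row [0.0, 0.0, 0.0, -0.013, -0.0, 0.0036] mid [542.0, -306.0, 99.0]
(-106.5, 70) n 2 row [0.0, 0.0, 0.0, -0.0068, -0.0, 0.0035] mid [535.0, -308.0, 84.0]
(-109, 58) n 2 row [0.0, 0.0, 0.0, -0.0064, -0.0, 0.0042] mid [532.0, -308.0, 72.0]
(-116, 46) n 2 row [0.0, 0.0, 0.0, -0.0084, 0.0, 0.0022] mid [527.0, -309.0, 60.0]
(-135, 42) n 2 row [0.0, 0.0, 0.0, -0.0102, -0.0, -0.0066] mid [514.0, -311.0, 52.0]
```

```bash
python3 -m inch '[0,0,0,-0.0082,0,-0.0017,1,0,0,0,-0.013,0,0.0036,1,0,0,0,-0.0068,0,0.0035,1,0,0,0,-0.0068,0,0.0035,1,0,0,0,-0.0064,0,0.0042,1,0,0,0,-0.0064,0,0.0042,1,0,0,0,-0.0084,0,0.0022,1,0,0,0,-0.0084,0,0.0022,1,0,0,0,-0.0102,0,-0.0066,1,0,0,0,-0.0102,0,-0.0066,1]'
python3 -m inch '[0,0,0,-0.008,0,-0.03,1,0,0,0,0,0,-0.04,1,0,0,0,0,0,-0.04,1,0,0,0,0,0,-0.04,1,0,0,0,0,0,-0.02,1,0,0,0,0,0,0,1]'
python3 - <<'E'
from balls import *
from fl import flapang
log(); flapang(); balls("scene"); balls("side")
c=capture("scene"); import pickle
pickle.dump((c,capture("side")),open("cams3.pkl","wb"))
c0,_=pickle.load(open("cams.pkl","rb"))
from lid import dark
dark("scene",610,-89,174,85,"f"); dark("side",610,-89,174,85,"f")
# bright scoop blob
h=c["image"].min(2); M=np.zeros(h.shape,np.uint8); cv2.fillPoly(M,[proj(c,circ(85,10)+[668,146,0]).astype(np.int32)],255)
ys,xs=np.where((h>150)&(M>0)); print("scoop bright",len(xs),unproj(c,[(xs.mean(),ys.mean())],8))
# change vs. start (bystanders)
d=np.abs(c["image"].astype(int)-c0["image"]).max(2)>50
n,_,st,ce=cv2.connectedComponentsWithStats(cv2.morphologyEx(d.astype(np.uint8),cv2.MORPH_OPEN,np.ones((3,3))))
for i in range(1,n):
    if st[i,4]>12: print("changed",ce[i].round(),st[i,2:5])
E
```

```text
time: 45.22
tool_pos: [504.4, -312.5, 49.6]
tcp_rot: [-3.134, -0.784, 0.174]
contact_force: [-0.4, 0.0, 1.0]
grip_width: 0.1
finger_force: 0.0
time: 45.72
tool_pos: [404.3, -333.1, 144.2]
tcp_rot: [-3.141, -0.784, 0.175]
contact_force: [-0.2, -0.2, 0.3]
grip_width: 0.6
finger_force: 0.0
45.72 [ 404.3 -333.1  144.2] [-3.141 -0.784  0.175] q [-1.28  0.42  2.04  1.07  0.93 -0.67] F [-0.2 -0.2  0.3] grip 0.6 0.0
scene {0: 206, 10: 199, 20: 184, 30: 165, 40: 145, 50: 128, 60: 115, 70: 95, 80: 84, 90: 88}
side {0: 200, 10: 145, 20: 96, 30: 67, 40: 44, 50: 35, 60: 33, 70: 35, 80: 30, 90: 28}
scene centre [614.  -88.7  82. ] rms 1.6 area 2452.5
side centre [609.3 -91.4  85.6] rms 2.7 area 1088.0
scoop bright 467 [[681.07920373 143.27421182   8.        ]]
changed [266.   1.] [ 6  4 20]
changed [278.  42.] [  93   85 1719]
changed [284.  11.] [ 5  6 24]
changed [271.  20.] [ 8 14 79]
changed [405.  65.] [ 3  5 15]
changed [366. 105.] [ 20  69 544]
changed [241.  74.] [ 7  6 36]
changed [253.  73.] [ 5  4 19]
changed [406.  78.] [ 4  8 28]
changed [242.  89.] [ 21  14 189]
changed [399. 101.] [
[... 405 characters left out ...]
anged [338. 163.] [ 5  3 15]
changed [382. 186.] [ 30  34 289]
changed [230. 180.] [ 46  25 820]
changed [306. 198.] [  54   45 1767]
changed [370. 244.] [ 8  7 49]
changed [271. 251.] [ 4  5 18]
changed [378. 253.] [ 8  8 53]
changed [350. 256.] [ 8  7 43]
changed [368. 259.] [ 8  7 46]
changed [272. 267.] [ 24  24 264]
changed [342. 265.] [ 6  6 28]
changed [359. 267.] [ 8  8 51]
changed [382. 266.] [ 7  7 40]
changed [250. 269.] [11  5 41]
changed [378. 271.] [ 6  6 22]
changed [349. 274.] [ 8  8 51]
changed [269. 280.] [ 6  8 31]
changed [364. 280.] [ 8  8 54]
changed [281. 280.] [ 8  6 35]
changed [256. 288.] [ 13  17 115]
changed [266. 288.] [ 12  16 104]
changed [359. 285.] [ 6  5 21]
```

```bash
python3 - <<'E'
from flap import *
import pickle
c0,s0=pickle.load(open("cams.pkl","rb")); c,s=pickle.load(open("cams3.pkl","rb"))
for n,cam,o in(("c0",c0,(658.5,145,.14)),("c3",c,(668,147,-.22)),("s0",s0,(658.5,145,.14)),("s3",s,(668,147,-.22))):
    h=cam["image"].min(2); M=np.zeros(h.shape,np.uint8); cv2.fillPoly(M,[proj(cam,circ(85,10)+[o[0],o[1],0]).astype(np.int32)],255)
    ys,xs=np.where((h>150)&(M>0)); p=unproj(cam,np.c_[xs,ys],8)[:,:2]
    q=(p-o[:2])@R.from_euler('z',o[2]).as_matrix()[:2,:2]
    print(n,len(xs),"in scoop frame: mean",q.mean(0).round(1),"pct x",np.percentile(q[:,0],[3,97]).round(),"y",np.percentile(q[:,1],[3,97]).round())
E
```

```text
c0 549 in scoop frame: mean [10.8 -3. ] pct x [-22.  41.] y [-37.  32.]
c3 467 in scoop frame: mean [13.5 -1. ] pct x [-31.  40.] y [-36.  33.]
s0 191 in scoop frame: mean [ 10.3 -16.6] pct x [-22.  41.] y [-86.  25.]
s3 132 in scoop frame: mean [ 16.4 -18.1] pct x [-7. 39.] y [-73.  21.]
```

The flap is shut, the tray is empty, the lid is centred and the scoop is on its mat. Handing in.

```bash
python3 -c "from plant import *; print(close_job())"
```

```text
the job is handed in; nothing more can be done
None
```

I handed the job in at about 46 s of robot time: nine balls scooped into the bowl, scoop back on its mat, lid seated, toggle pushed to what the force readings say is its end stop (not seen by camera), and flap shut.

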